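Check a sample chamber with the infrared thermometer wand through its port

ROBOT

A 7-joint arm with a two-finger parallel gripper is mounted at the origin on a cart in front of the work surface, level with it; the furniture and walls round the work are solid. World frame = base frame: x ahead of the robot, y to its left, z up, the work surface at z = 0. Lengths are in m, angles in rad, forces in N, time in s.
With the tool pointing down it reaches from about 0.35 to 0.9 m from the base axis. Payload 7.2 kg.
Tool frame: the origin (TCP) lies midway between the tips of the shut fingers; the grasp point (between the pads) lies 19 mm behind it (robot.pinch_z is the distance from the TCP to the grasp point, in m); z points along the fingers, y is the direction in which the jaws open and shut (so a half turn about z gives the same grasp; the last joint's range is limited). The gripper opens to 85 mm and grips with 20 to 120 N. Pads are 22 mm wide; open, the fingers measure 114 mm over their backs; the gripper's body (76 mm by 85 mm) begins 54 mm behind the grasp point. The pads swing forward as they close: fully open they stand 13 mm farther back than shut.
Start: joints at [-1.269, 0.411, -0.013, 1.596, 0.006, 1.134, -0.082], TCP at [0.226, 0.583, 0.231] pointing down, gripper open.
Joint ranges: [-2.95, 2.95], [-0.29, 1.99], [-1.47, 1.44], [0.14, 2.54], [-1.03, 4.17], [0.13, 1.85], [-2.86, 2.86]. Speed limits (rad/s): [2.39, 2.39, 3.01, 3.01, 3.14, 3.14, 3.14].

INTERFACE

Orientations are given as [roll, pitch, yaw] about the fixed x, y, z axes, in that order (R = Rz(yaw) Ry(pitch) Rx(roll)).
In Python, from station import robot gives the robot as it stands. The module is installed in compiled form; this text tells all that it offers.
- The arm moves only by the tool carry_out, never from a script. Its argument "rows" is a list of rows, each a list of 6 numbers: the shift along the tool's x, y, z in mm, then the turn, a rotation vector about the tool's x, y, z in rad. In form: [[dx, dy, dz, wx, wy, wz], ...]. A call has exactly 8 rows; each row shifts and turns the commanded pose from where the row before left it, along the tool's axes as they then stand; what a row does not reach is not made up. A row lasts 1/12 s, in which the tool goes at most 41.7 mm and 7.16 degrees, less where a joint would pass 70% of its speed; a pose out of reach is approached as far as the arm can. A call is refused whole if a number of a shift passes 41.7 or a number of a turn 0.125, either way. A call with a gripper value outside its range is refused whole. "gripper" is the finger opening in mm, from 0 to 85.4, set as the call begins (left out, the last holds). The fingers move at their own pace and stop on an object; the grip force is fixed at half the most. Time passes only in rows, so rows that do not move let the fingers close, or fill a call up. It gives the time, the measured TCP pose, the force and the opening at its end, in the units of the state.
- robot.observe(): the state, without advancing time (a new reading comes with each control period).
- robot.grab_frame(name): name is "side" or "top" or "wrist"; returns the picture (400x640x3 uint8, blue, green, red); there is no depth.
- robot.camera_info(name): a dict with "camera_matrix" (3x3 intrinsics, pixels), "D" ([k1, k2, p1, p2, k3] as OpenCV has them; the pictures are not rectified), "rvec" (rotation vector, rad) and "tvec" (3), from world to camera coordinates, as OpenCV has them; the wrist camera has in their place "tool_from_camera" (4x4, takes a point from camera to tool coordinates, whose origin is the TCP and whose axes are the flange's). Camera axes: x right, y down, z forward; pixel columns grow to the right and rows downward; lengths in m; the calibration is good to about 2 mm. A picture is of the moment at which its call begins: read the wrist's pose just before it. camera_info takes no time and is no camera call.
- robot.finish_job(): hands the job in, once; it reports no verdict.
The state is a dict: "time_s": time; "joint_pos": joint angles; "dq": joint speeds; "tau": joint torques, N m; "tool_pos": TCP position; "eef_rot": TCP orientation; "ft_force": force on the tool from outside, world axes, zero at the start; "moment": the same for the moment, N m; "finger_gap": opening from 0.0 (shut) to 1.0 (fully open).
Only numpy, scipy, OpenCV 4.12 (cv2) and the standard library are available. Lean on these libraries where they do the work, as an engineer would, in place of code of your own. Each camera call takes 0.05 s, during which the arm holds its last target.

TASK

Take the pen-shaped thermometer out of its stand, pass its nose through the round port in the chamber's sloping clear lid without touching the chamber, and aim it square at the middle of the round measuring pad inside, with the tip about 25 mm from the pad, held still for three seconds. Then draw it out, again without touching the chamber, and put it back upright in its stand with its collar seated on the block. Leave the small bottle and the vial behind the stand where they are.

Things in the scene. Friction and masses are not known exactly. Their poses are not given: they have to be found in the camera images.
- wand_center (a point): loose pen-shaped infrared thermometer (wand), 170 mm, 0.08 to 0.17 kg: centre of its white handle, 120 mm from the tip. z runs up the wand from tip to tail. Handle: rounded bar 30 mm (x) by 24 mm (y), 81 to 167 mm from the tip, dark display on its -x side; grip it across y. It measures along -z, out of the tip; turning about z does not matter
- wand_tip (a point): the tip of the wand's nose, on its axis; same axes as wand_center. The nose is a steel rod of 18 mm diameter, tapering to 13 mm over the last 18 mm; above it, 75 to 81 mm from the tip, is a black collar of 34 mm diameter
- stand: the stand, fixed: a grey upright block 56 x 56 x 85 mm with two dark foot bars (84 mm along x, 8 mm high); origin under its centre on the work surface, z up. A round vertical bore of 26 mm diameter runs through its middle; the wand hangs in it with the collar resting on the block's top, its tip then 10 mm above the work surface
- chamber: the sample chamber, fixed: a white box 120 x 110 x 80 mm that leans back 35 degrees on a base plate 150 x 110 mm, with a clear plastic lid 4 mm thick, closed on all sides but for the port; overall about 152 mm tall. Origin under the centre of the base plate on the work surface, z up; at yaw 0 the lid faces up and towards the robot (-x)
- port: the port in the chamber's lid: a round opening of 46 mm diameter with a raised grey rim ring (58 mm outside, standing 4 mm above the lid). Origin at the opening's centre in the plane of the lid's outer face; z points out of the chamber square to the lid, 35 degrees from vertical
- spot: the measuring pad inside the chamber: a flat dark disc of 32 mm diameter on a low metal pedestal, parallel to the lid. Origin at the centre of its face; z points out through the middle of the port, whose origin is 60 mm away along z
- vial_a: bystander: small brown screw vial with a dark cap, 25 x 25 x 50 mm, behind the stand; origin under its centre
- bottle_50: bystander: small bottle with a large screw cap, 45 x 45 x 93 mm, behind the stand; origin under its centre
Mind the look-alikes: they are no part of the job. There is more than one size of the part that bears wand_center; the job needs the smaller.

How it is judged:
On the way, in this order (a step that is already met when the one before it is completed fails the run):
1. the wand is clear of its stand: its tip stands more than 95 mm above the stand's foot (z of wand_tip in the frame of stand above 0.095 m), for 0.1 s.
2. the wand's tip is inside the chamber, 14 to 37 mm from the pad and within 9 mm of its centre line in x and y, the wand square to the pad within 10 degrees, still (under 15 mm/s and 0.15 rad/s) for 2 s (z of wand_tip in the frame of spot between 0.014 and 0.037 m and x of wand_tip in the frame of spot between -0.009 and 0.009 m and y of wand_tip in the frame of spot between -0.009 and 0.009 m and angle between the z axis of wand_tip and the z axis of spot, either way round below 0.175 rad and linear speed of wand below 0.015 m/s and angular speed of wand below 0.15 rad/s), for 2 s.
At the end, for the whole second after the job is handed in: the wand is back in its stand, released and at rest, upright within 4.5 degrees, its tip 6 to 13 mm above the work surface (collar seated) and within 8 mm of the stand's middle (horizontal distance between wand_tip and stand below 0.008 m and z of wand_tip in the frame of stand between 0.006 and 0.013 m and angle between wand_tip's own z axis and vertical below 0.08 rad and linear speed of wand below 0.02 m/s); the robot touches nothing.
It fails at once if anything touches the chamber (over 0.5 N) (contact force between chamber and anything else above 0.5 N).
It fails at once if a bystander is moved by more than 25 mm (distance of any of vial_a, bottle_50 from where it was at the start of the episode above 0.025 m).
It also fails if it takes over 64 s, if anything falls off the work surface, if the arm or the gripper's body presses on something with over 40 N, if the wrist force passes 120 N, or if a joint passes its speed limit or range.

## Working session

There is one attempt and no reset: what is moved stays moved. The work goes in short steps, Python scripts to look and compute and a tool call to move; the robot and the scene stay as the last step left them, time stands still between calls to the robot, and variables do not carry over. Pictures are saved under pics/ and viewed, and the job is handed in when it is done.

Besides the shell and the picture viewer there is one more tool, called after ">>>" as name([rows], argument=value, ...), one row to a line, values as JSON. carry_out: Moves the arm, as the interface text tells. Its arguments: {"type":"object","properties":{"rows":{"type":"array","items":{"type":"array","items":{"type":"number"}}},"gripper":{"type":"number"}},"required":["rows"]}

```bash
mkdir -p pics; ls; python3 - <<'E'
from station import robot
import cv2,numpy as np
np.set_printoptions(suppress=True,precision=4)
print(robot.observe())
for n in("side","top","wrist"):
    cv2.imwrite(f"pics/{n}0.png",robot.grab_frame(n)); print(n,robot.camera_info(n))
print(robot.pinch_z)
E
```

```text
pics
{'time_s': 0.0, 'joint_pos': array([-1.2692,  0.4119, -0.0127,  1.5971,  0.0056,  1.1343, -0.0822]), 'dq': array([-0.0008, -0.0009, -0.0009, -0.0007, -0.    , -0.0004, -0.0007]), 'tau': array([ -0.0003, -60.0614,   0.6823, -29.9402,   0.0138,   0.0106,
        -0.    ]), 'tool_pos': array([0.2258, 0.5823, 0.2304]), 'eef_rot': array([-3.14  ,  0.0001,  2.7717]), 'ft_force': array([-0.3514,  0.2401, -0.9333]), 'moment': array([-0.0373,  0.0037, -0.0056]), 'finger_gap': 1.0004547620859814}
side {'camera_matrix': array([[382.1972,   0.    , 307.2809],
       [  0.    , 382.1972, 201.5626],
       [  0.    ,   0.    ,   1.    ]]), 'D': array([-0.0713,  0.    ,  0.    ,  0.    ,  0.    ]), 'rvec': array([ 2.1427,  0.0611, -0.0066]), 'tvec': array([-0.4953,  0.1366,  0.8255])}
top {'camera_matrix': array([[461.0323,   0.    , 318.9918],
       [  0.    , 461.0323, 195.0964],
       [  0.    ,   0.    ,   1.    ]]), 'D': array([-0.0028,  0.    ,  0.    ,  0.    ,  0.    ]), 'rvec': array([ 2.1694, -2.1752,  0.0768]), 'tvec': array([0.1322, 0.4714, 0.9645])}
wrist {'camera_matrix': array([[335.9407,   0.    , 326.189 ],
       [  0.    , 335.9407, 202.2733],
       [  0.    ,   0.    ,   1.    ]]), 'D': array([-0.0278,  0.    ,  0.    ,  0.    ,  0.    ]), 'tool_from_camera': array([[-0.0003, -0.9543, -0.2987,  0.0758],
       [ 1.    , -0.0003, -0.0001, -0.0009],
       [-0.    , -0.2987,  0.9544, -0.1422],
       [ 0.    ,  0.    ,  0.    ,  1.    ]])}
0.0187
```

View pics/side0.png

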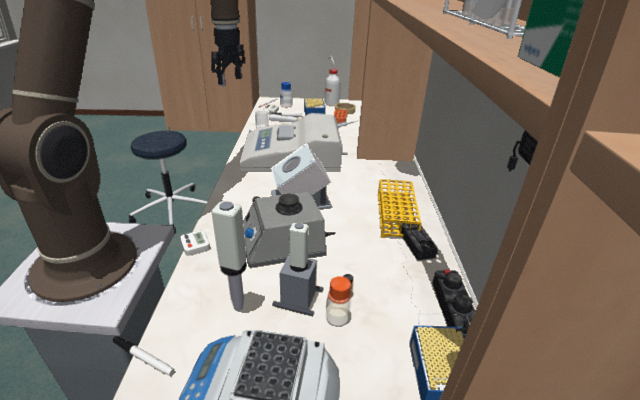

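View pics/top0.png

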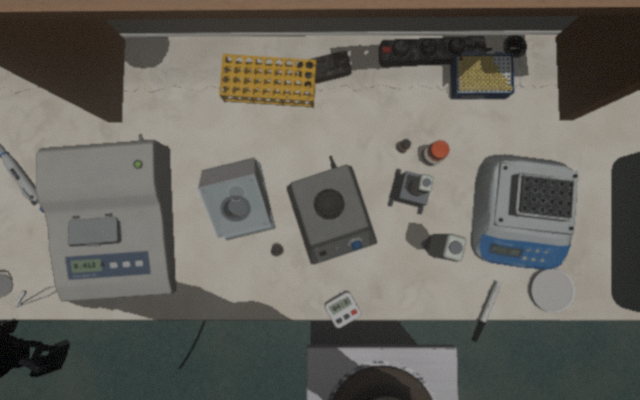

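View pics/wrist0.png

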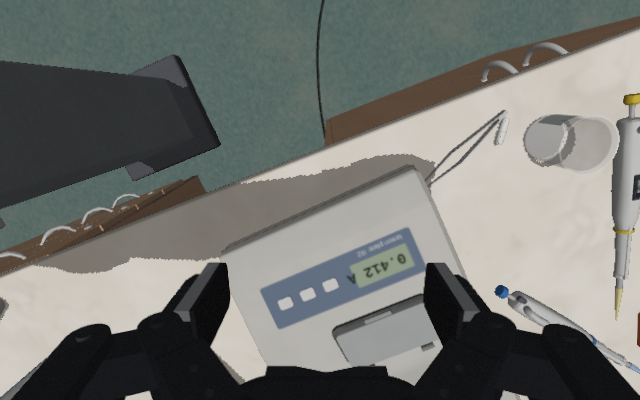

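```bash
cat > h.py <<'E'
import cv2,numpy as np
from scipy.spatial.transform import Rotation as R
np.set_printoptions(suppress=True,precision=4)
def cam(info):
    if 'rvec' in info: return cv2.Rodrigues(np.array(info['rvec']))[0],np.array(info['tvec']).ravel()
def proj(info,P,T=None):
    P=np.asarray(P,float).reshape(-1,3)
    if 'rvec' in info: r,t=np.array(info['rvec']),np.array(info['tvec'])
    else:
        M=np.linalg.inv(T@np.array(info['tool_from_camera'])); r,t=cv2.Rodrigues(M[:3,:3])[0],M[:3,3]
    return cv2.projectPoints(P,r,t,info['camera_matrix'],np.array(info['D']))[0][:,0]
def ray(info,px,T=None):
    u=cv2.undistortPoints(np.array([[px]],float),info['camera_matrix'],np.array(info['D']))[0,0]
    d=np.array([u[0],u[1],1.])
    if 'rvec' in info:
        Rm,t=cam(info); return -Rm.T@t,Rm.T@d
    M=T@np.array(info['tool_from_camera']); return M[:3,3],M[:3,:3]@d
def onz(info,px,z,T=None):
    o,d=ray(info,px,T); return o+d*(z-o[2])/d[2]
def toolT(s):
    T=np.eye(4);T[:3,:3]=R.from_euler('xyz',s['eef_rot']).as_matrix();T[:3,3]=s['tool_pos'];return T
def crop(src,dst,x0,y0,x1,y1,k):
    im=cv2.imread(src)[y0:y1,x0:x1]; cv2.imwrite(dst,cv2.resize(im,None,fx=k,fy=k,interpolation=cv2.INTER_CUBIC))
E
python3 - <<'E'
from h import *
from station import robot
crop('pics/top0.png','pics/t_ch.png',190,150,290,250,6)
crop('pics/top0.png','pics/t_st.png',370,120,480,270,4)
crop('pics/side0.png','pics/s_ch.png',260,130,360,220,6)
crop('pics/side0.png','pics/s_st.png',200,190,370,340,4)
i=robot.camera_info('top');print(ray(i,(320,200)))
print(onz(i,(236,205),.11),onz(i,(412,188),0.1),onz(i,(455,246),0.2))
i=robot.camera_info('side');print(ray(i,(320,200)))
E
```

```text
(array([0.3893, 0.1182, 1.0022]), array([ 0.0731,  0.0108, -0.9973]))
[0.4454 0.2911 0.11  ] [ 0.4784 -0.0526  0.1   ] [ 0.3678 -0.1057  0.2   ]
(array([ 0.5127, -0.5965,  0.5716]), array([ 0.0044,  0.8437, -0.5379]))
```

View pics/t_ch.png

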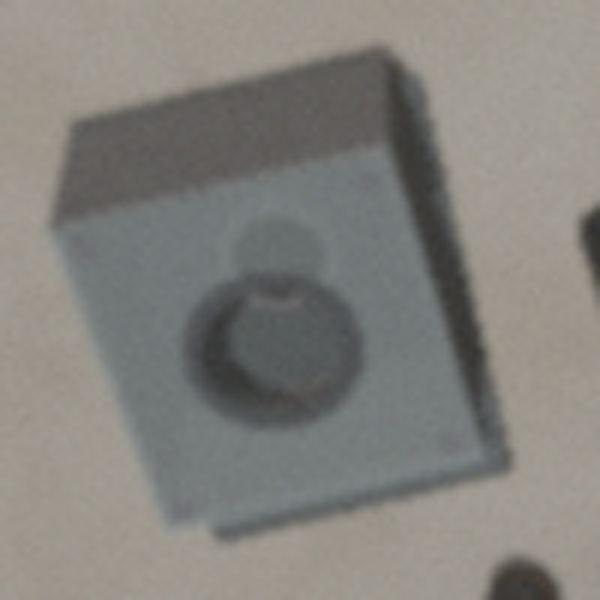

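View pics/t_st.png

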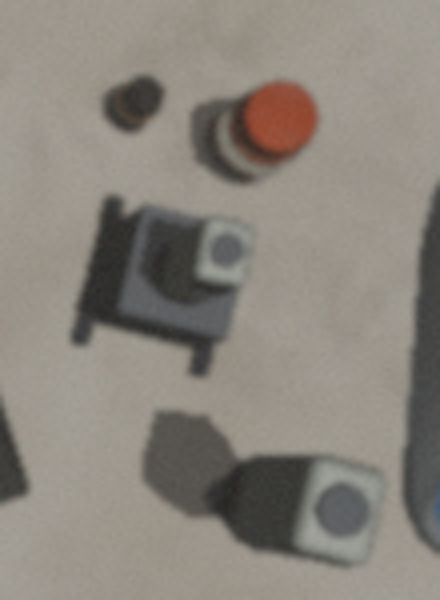

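View pics/s_ch.png

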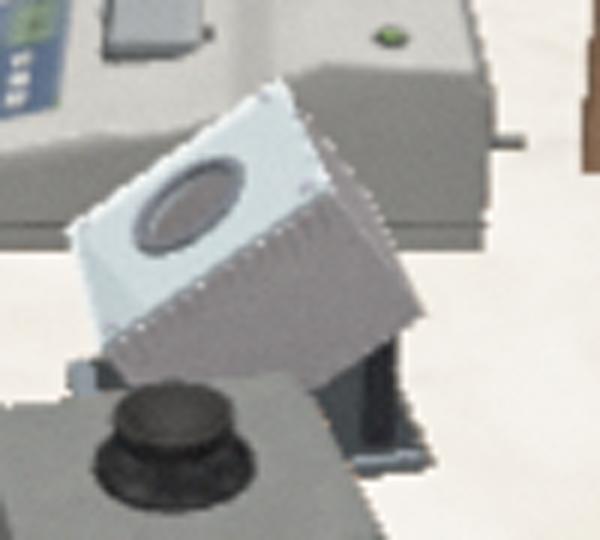

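View pics/s_st.png

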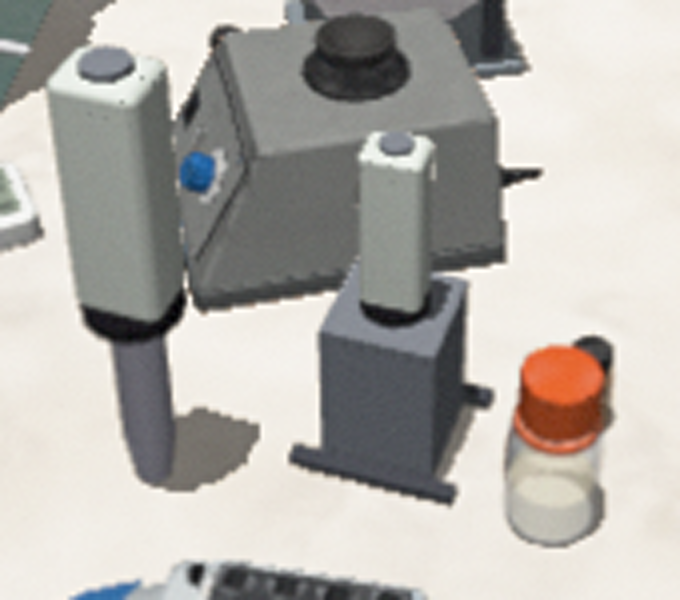

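```bash
cat > fit.py <<'E'
from h import *
from station import robot
from scipy.optimize import least_squares
it=robot.camera_info('top');isd=robot.camera_info('side')
c35=np.radians(35)
def port_R(yaw): # z tilted toward -x
    return (R.from_euler('z',yaw)*R.from_euler('y',-c35)).as_matrix()
Lc=np.array([[60,55,0],[60,-55,0],[-60,-55,0],[-60,55,0],[0,0,4]])/1000 # upper-left.. ; rim centre at +4
top=np.array([(55,230),(385,150),(490,455),(170,525),(275,348)])/6+[190,150]
sd=np.array([(280,80),(330,190),(105,350),(65,235),(190,205)])/6+[260,130]
def res(p,full=False):
    P=p[:3]+Lc@port_R(p[3]).T
    return np.concatenate([(proj(it,P)-top).ravel(),(proj(isd,P)-sd).ravel()])
if __name__=='__main__':
    s=least_squares(res,[.445,.29,.118,.2],loss='soft_l1')
    print('port',s.x,'yaw deg',np.degrees(s.x[3]));print(res(s.x).reshape(-1,2))
    # stand
    B=np.array([[28,28,85],[28,-28,85],[-28,-28,85],[-28,28,85],[-28,-28,0],[28,-28,0]])/1000
    tp=np.array([(145,207),(222,340),(120,308)])/4+[370,120]; ti=[0,2,3]
    sp=np.array([(320,330),(467,283),(437,355)])/4+[200,190]; si=[3,None,None]
    si=[2,0,1]
    # side cam: right=+x, near=-y
    sp=np.array([(320,330),(467,283),(437,355)])/4+[200,190]; si=[2,0,1]
    def rs(p):
        P=np.array([p[0],p[1],0])+B@R.from_euler('z',p[2]).as_matrix().T
        return np.concatenate([(proj(it,P)[ti]-tp).ravel(),(proj(isd,P)[si]-sp).ravel()])
    s=least_squares(rs,[.478,-.053,-.2],loss='soft_l1');print('stand',s.x);print(rs(s.x).reshape(-1,2))
    # wand handle top
    for px in [(205,215),(252,222),(243,285),(195,280),(228,250)]:
        print('wtop',onz(it,np.array(px)/4+[370,120],.177 if px!=(228,250) else .18))
    # big wand tail cap triangulate
    def tri(a,b):
        o1,d1=ray(it,a);o2,d2=ray(isd,b)
        A=np.stack([d1,-d2],1);k=np.linalg.lstsq(A,o2-o1,rcond=None)[0]
        return o1+d1*k[0],o2+d2*k[1]
    print('big',tri(np.array((341,509))/4+[370,120],np.array((105,64))/4+[200,190]))
    print('small',tri(np.array((228,250))/4+[370,120],np.array((397,144))/4+[200,190]))
    print('bottle',tri(np.array((281,118))/4+[370,120],np.array((562,370))/4+[200,190]))
    print('hotknob',tri((328,203),(288,200)))
E
python3 fit.py
```

```text
port [0.4407 0.2911 0.1095 0.242 ] yaw deg 13.866254448093757
[[-1.0359 -0.2182]
 [ 0.8593 -1.0416]
 [-0.2077 -0.3577]
 [-0.054   1.2504]
 [ 0.1499  0.483 ]
 [ 0.1266  0.1208]
 [ 0.4002 -0.0074]
 [-1.0393  0.585 ]
 [ 0.5496 -0.4778]
 [-0.3744  0.1399]]
stand [ 0.4811 -0.0643 -0.2547]
[[-0.1635 -1.329 ]
 [ 1.4147 -0.5636]
 [-0.5258  0.4447]
 [-0.7468 -0.1287]
 [ 0.4511 -1.2731]
 [-0.6841  0.5156]]
wtop [ 0.4965 -0.0551  0.177 ]
wtop [ 0.4933 -0.0761  0.177 ]
wtop [ 0.4648 -0.0714  0.177 ]
wtop [ 0.4672 -0.05    0.177 ]
wtop [ 0.4803 -0.0644  0.18  ]
big (array([ 0.3667, -0.0965,  0.2343]), array([ 0.3666, -0.0965,  0.2343]))
small (array([ 0.4806, -0.0649,  0.1776]), array([ 0.4816, -0.0648,  0.1777]))
bottle (array([ 0.5559, -0.1114,  0.093 ]), array([ 0.5574, -0.1113,  0.0933]))
hotknob (array([0.4483, 0.1124, 0.1167]), array([0.4458, 0.112 , 0.1165]))
```

```bash
cat > plan.py <<'E'
from h import *
from station import robot
import sys
def plan(T0,target_pos,target_R,n,dp=1,dr=0.001,hold=0):
    """rows from T0 to target in n rows, rounded; prints calls of 8"""
    T=T0.copy(); p0=T[:3,3].copy();R0=R.from_matrix(T[:3,:3]); rows=[]
    rv=(R.from_matrix(target_R)*R0.inv()).as_rotvec()
    for k in range(1,n+1):
        f=k/n
        Pd=p0+f*(np.array(target_pos)-p0);Rd=R.from_rotvec(f*rv)*R0
        d=np.round(T[:3,:3].T@(Pd-T[:3,3])*1000/dp)*dp
        w=(R.from_matrix(T[:3,:3]).inv()*Rd).as_rotvec(); w=np.round(w/dr)*dr
        rows.append(list(d)+list(w))
        T[:3,3]=T[:3,3]+T[:3,:3]@d/1000; T[:3,:3]=T[:3,:3]@R.from_rotvec(w).as_matrix()
    while len(rows)%8: rows.append([0]*6)
    for i in range(0,len(rows),8):
        print('['+','.join('['+','.join('%g'%round(v+0.0,3) for v in r)+']' for r in rows[i:i+8])+']')
    a=np.abs(np.array(rows)); print('max',a[:,:3].max(),a[:,3:].max(),'end',T[:3,3],R.from_matrix(T[:3,:3]).as_euler('xyz'))
    return T
def down(yaw): return R.from_euler('xyz',[np.pi,0,yaw]).as_matrix()
E
python3 - <<'E'
from plan import *
s=robot.observe();T=toolT(s)
plan(T,[.42,.28,.32],down(.2),24,dp=1,dr=.001)
E
```

```text
[[-12,-9,-4,0,0,0.107],[-13,-7,-3,0,0,0.107],[-14,-6,-4,0,0,0.107],[-14,-5,-4,0,0,0.108],[-15,-3,-4,0,0,0.107],[-15,-1,-3,0,0,0.107],[-15,0,-4,0,0,0.107],[-15,2,-4,0,0.001,0.107]]
[[-14,3,-3,0,0,0.107],[-14,5,-4,0,0,0.108],[-14,6,-4,0,0,0.107],[-13,8,-4,0,0,0.107],[-12,9,-3,0,0,0.107],[-10,10,-4,0,0,0.107],[-10,12,-4,0,0,0.107],[-8,12,-3,0,0,0.108]]
[[-7,14,-4,0,0,0.107],[-6,14,-4,0,0,0.107],[-4,14,-4,0,0,0.107],[-2,15,-3,0,0,0.107],[-1,15,-4,0,0.001,0.107],[0,15,-4,0,0,0.108],[3,14,-4,0,0,0.107],[4,15,-3,0,0,0.107]]
max 15.0 0.108 end [0.4204 0.2801 0.3197] [-3.1413 -0.0002  0.1999]
```

>>> carry_out([
  [-12,-9,-4,0,0,0.107],
  [-13,-7,-3,0,0,0.107],
  [-14,-6,-4,0,0,0.107],
  [-14,-5,-4,0,0,0.107],
  [-15,-3,-4,0,0,0.107],
  [-15,-1,-4,0,0,0.107],
  [-15,0,-4,0,0,0.107],
  [-15,2,-4,0,0,0.107],
], gripper=85)

```text
time_s: 0.82
tool_pos: [0.2915, 0.4809, 0.2623]
eef_rot: [-3.141, 0.0, 1.911]
ft_force: [0.2, 0.3, 0.7]
finger_gap: 0.994
```

>>> carry_out([
  [-14,3,-4,0,0,0.107],
  [-14,5,-4,0,0,0.107],
  [-14,6,-4,0,0,0.107],
  [-13,8,-4,0,0,0.107],
  [-12,9,-4,0,0,0.107],
  [-10,10,-4,0,0,0.107],
  [-10,12,-4,0,0,0.107],
  [-8,12,-4,0,0,0.107],
])

```text
time_s: 1.48
tool_pos: [0.3557, 0.3808, 0.2943]
eef_rot: [-3.142, 0.0, 1.054]
ft_force: [-0.4, -0.5, -0.1]
finger_gap: 0.995
```

>>> carry_out([
  [-7,14,-4,0,0,0.107],
  [-6,14,-4,0,0,0.107],
  [-4,14,-4,0,0,0.107],
  [-2,15,-3,0,0,0.107],
  [-1,15,-4,0,0,0.107],
  [0,15,-4,0,0,0.107],
  [3,14,-4,0,0,0.107],
  [4,15,-3,0,0,0.107],
])

```text
time_s: 2.15
tool_pos: [0.4211, 0.2803, 0.3244]
eef_rot: [-3.141, 0.0, 0.199]
ft_force: [-0.4, -0.0, 0.3]
finger_gap: 0.995
```

```bash
python3 - <<'E'
from h import *
from station import robot
s=robot.observe();print(s['time_s'],s['joint_pos'],s['tool_pos'],s['eef_rot'],s['dq'])
cv2.imwrite('pics/w1.png',robot.grab_frame('wrist')); np.save('w1.npy',toolT(s))
s=robot.observe();print(s['tool_pos'],s['eef_rot'])
E
```

```text
2.15 [-1.1578  0.1317  0.5393  1.7714 -0.0711  1.2578 -1.9724] [0.4211 0.2803 0.3244] [-3.1414  0.0001  0.1988] [ 0.1303 -0.0293  0.2612 -0.0334 -0.014   0.0756 -0.8845]
[0.4233 0.2771 0.3251] [ 3.141  -0.0013  0.1873]
```

View pics/w1.png

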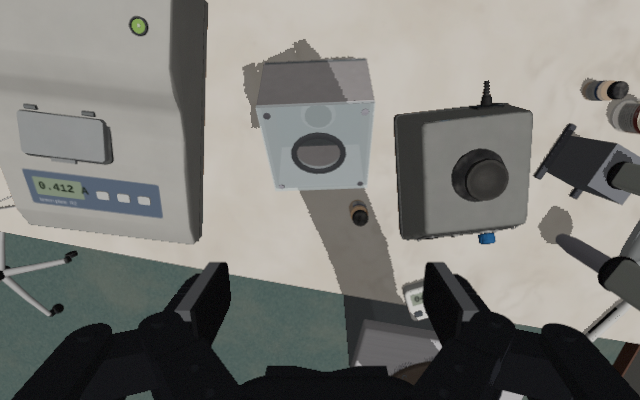

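```bash
python3 - <<'E'
from plan import *
from fit import port_R
s=robot.observe();T=toolT(s);print(s['joint_pos'],s['tool_pos'])
M=port_R(.242); n=M[:,2]
plan(T,np.array([.4407,.291,.1095])+.2*n,M@np.diag([1,-1,-1]),8,dp=1,dr=.001)
E
```

```text
[-1.1557  0.1307  0.5439  1.7711 -0.0697  1.2582 -1.9776] [0.4233 0.2771 0.3251]
[[-12,-1,6,0.002,0.076,-0.007],[-12,0,6,0.002,0.076,-0.006],[-13,-1,5,0.002,0.077,-0.007],[-13,-1,3,0.003,0.076,-0.006],[-13,0,3,0.002,0.076,-0.007],[-14,-1,1,0.002,0.076,-0.007],[-13,-1,1,0.002,0.076,-0.006],[-14,-1,0,0.002,0.076,-0.007]]
max 14.0 0.077 end [0.3292 0.2632 0.2727] [ 3.1411 -0.6105  0.2424]
```

>>> carry_out([
  [-12,-1,6,0.002,0.076,-0.007],
  [-12,0,6,0.002,0.076,-0.006],
  [-13,-1,5,0.002,0.077,-0.007],
  [-13,-1,3,0.003,0.076,-0.006],
  [-13,0,3,0.002,0.076,-0.007],
  [-14,-1,1,0.002,0.076,-0.007],
  [-13,-1,1,0.002,0.076,-0.006],
  [-14,-1,0,0.002,0.076,-0.007],
])

```text
time_s: 2.87
tool_pos: [0.3323, 0.2669, 0.2777]
eef_rot: [-3.138, -0.561, 0.262]
ft_force: [-0.9, -1.0, 0.3]
finger_gap: 0.996
```

```bash
python3 - <<'E'
from h import *
from station import robot
robot.grab_frame('side');robot.grab_frame('side')
s=robot.observe();print(s['time_s'],s['joint_pos'],s['tool_pos'],s['eef_rot'],s['dq'])
cv2.imwrite('pics/w2.png',robot.grab_frame('wrist')); np.save('w2.npy',toolT(s))
s=robot.observe();print(s['tool_pos'],s['eef_rot'])
E
```

```text
2.9667 [-1.1168 -0.2437 -0.0112  2.3371  0.6194  0.7651 -2.8389] [0.3354 0.2654 0.2791] [-3.1368 -0.5593  0.252 ] [-0.1018  0.0237  0.1861 -0.0709 -0.0076  0.0443  0.0262]
[0.3368 0.2654 0.2798] [-3.1355 -0.5585  0.2483]
```

View pics/w2.png

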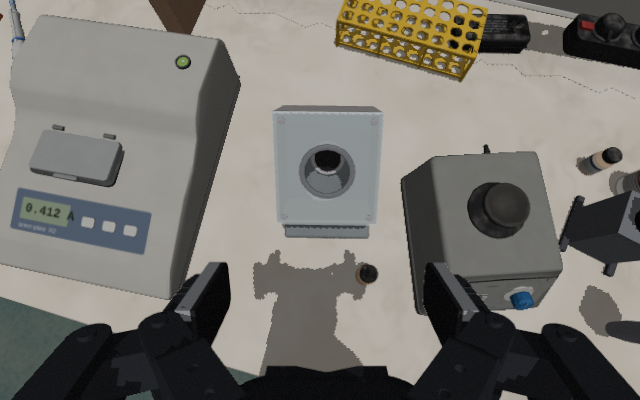

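```bash
python3 - <<'E'
from h import *
crop('pics/w1.png','pics/w1c.png',250,50,380,200,4)
crop('pics/w2.png','pics/w2c.png',265,95,390,245,4)
E
```

```text
(no output)
```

View pics/w1c.png

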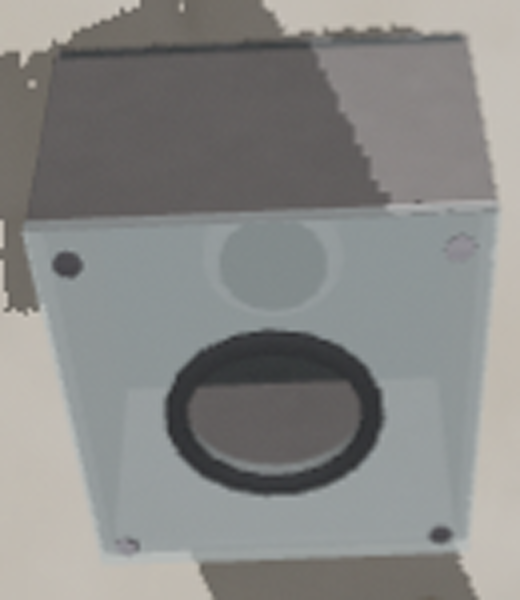

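View pics/w2c.png

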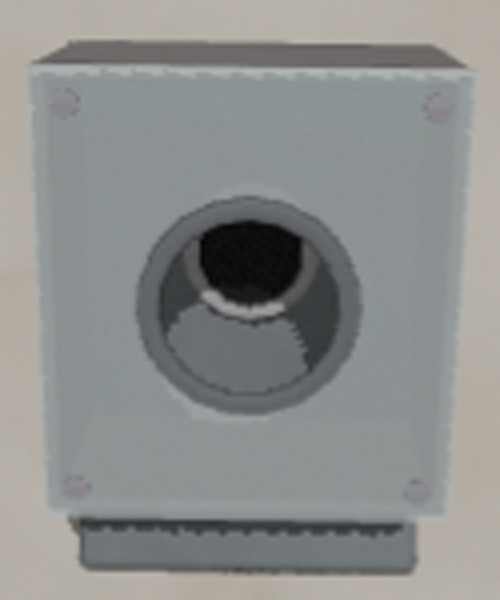

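```bash
cat > fit2.py <<'E'
from fit import *
iw=robot.camera_info('wrist');T1=np.load('w1.npy');T2=np.load('w2.npy')
f=lambda a,k,o:(np.array(a,float)+.5)/k-.5+np.array(o)
w1=f([(25,226),(496,210),(468,550),(103,560),(274.5,411.5)],4,(250,50))
w2=f([(28,65),(473,68),(447,518),(52,515),(249,304.5)],4,(265,95))
tp=f([(55,230),(385,150),(490,455),(170,525),(275,348)],6,(190,150))
sp=f([(280,80),(330,190),(105,350),(65,235),(190,205)],6,(260,130))
def pts(p):
    h=p[4:6]; L=np.array([[h[0],h[1],0],[h[0],-h[1],0],[-h[0],-h[1],0],[-h[0],h[1],0],[0,0,.003]])
    return p[:3]+L@port_R(p[3]).T
def res(p):
    P=pts(p)
    return np.concatenate([3*(proj(iw,P,T1)-w1).ravel()*1.,3*(proj(iw,P,T2)-w2).ravel(),1*(proj(it,P)-tp).ravel(),1*(proj(isd,P)-sp).ravel()])
if __name__=='__main__':
    for x in [0,1]:
        if x: fn=lambda q:res(np.r_[q,.06,.055]); x0=[.44,.29,.11,.24]
        else: fn=res;x0=[.44,.29,.11,.24,.06,.055]
        s=least_squares(fn,x0,loss='soft_l1',f_scale=2);print(s.x,np.degrees(s.x[3]));print(s.fun.reshape(4,-1))
    # separate wrist only
    for k in (slice(0,10),slice(10,20),slice(0,20),slice(20,40)):
        s=least_squares(lambda q:res(np.r_[q,.06,.055])[k],x0[:4]);print(s.x,s.cost)
E
python3 fit2.py
```

```text
[0.4408 0.2917 0.1122 0.2425 0.0598 0.0543] 13.891958775816516
[[ 0.04    1.2986  1.0107 -2.9844 -0.7885 -3.7215  1.3774  0.2977  0.2425
   2.4411]
 [ 0.517  -0.439   0.5269  0.1872 -1.3392  0.06   -1.8475 -0.9108 -0.1014
   1.9932]
 [-0.9133  0.0178  0.3762 -0.6811 -0.6094  0.0064  0.111   1.4979  0.0145
   0.5235]
 [ 0.5884 -0.3199  0.7719 -0.7731 -0.5666 -0.217   1.0614 -0.9314  0.3025
  -0.2018]]
[0.4409 0.2917 0.1112 0.242 ] 13.86548241550931
[[-1.8143  0.2378  3.0486 -4.0565  0.6571 -4.5014 -0.1515 -0.4761  0.2521
   1.5163]
 [-1.1973  0.155   2.3497  0.953   0.1585  0.6984 -3.497  -0.4441 -0.1248
   2.6025]
 [-1.1912 -0.0054  0.8107 -0.8542 -0.1981 -0.0654 -0.1375  1.565   0.095
   0.4753]
 [ 0.6478 -0.1138  0.9341 -0.2992 -0.5225  0.3171  1.0569 -0.6932  0.3632
   0.151 ]]
[0.4402 0.2918 0.1093 0.2353] 13.713838017641995
[0.4418 0.2918 0.1096 0.2474] 6.545451593314424
[0.4408 0.2917 0.1114 0.2412] 39.042104960358856
[0.4408 0.2916 0.1107 0.2406] 4.368011840260633
```

```bash
python3 - <<'E'
from plan import *
s=robot.observe();T=toolT(s);print(s['joint_pos'],s['tool_pos'])
plan(T,[.44,-.05,.31],down(-.17),16)
E
```

```text
[-1.1212 -0.2427 -0.0038  2.3344  0.6193  0.7665 -2.8383] [0.3368 0.2654 0.2798]
[[2,21,-1,-0.008,-0.034,0.026],[3,20,-1,-0.007,-0.035,0.025],[3,21,-1,-0.008,-0.034,0.026],[4,20,-1,-0.008,-0.034,0.025],[4,21,0,-0.007,-0.035,0.026],[5,20,-1,-0.008,-0.034,0.025],[5,20,-1,-0.008,-0.034,0.026],[5,20,-1,-0.007,-0.035,0.025]]
[[7,20,-1,-0.008,-0.034,0.026],[6,20,-1,-0.008,-0.034,0.026],[7,19,-1,-0.007,-0.034,0.025],[8,20,-1,-0.008,-0.035,0.026],[8,19,-1,-0.008,-0.034,0.025],[8,19,-1,-0.007,-0.034,0.026],[9,19,-2,-0.008,-0.035,0.025],[9,18,-2,-0.008,-0.034,0.026]]
max 21.0 0.035 end [ 0.4397 -0.0496  0.3104] [ 3.1412 -0.0001 -0.1701]
```

>>> carry_out([
  [2,21,-1,-0.008,-0.034,0.026],
  [3,20,-1,-0.007,-0.035,0.025],
  [3,21,-1,-0.008,-0.034,0.026],
  [4,20,-1,-0.008,-0.034,0.025],
  [4,21,0,-0.007,-0.035,0.026],
  [5,20,-1,-0.008,-0.034,0.025],
  [5,20,-1,-0.008,-0.034,0.026],
  [5,20,-1,-0.007,-0.035,0.025],
])

```text
time_s: 3.68
tool_pos: [0.389, 0.1081, 0.2955]
eef_rot: [-3.105, -0.276, 0.03]
ft_force: [0.9, -0.6, -0.3]
finger_gap: 0.997
```

>>> carry_out([
  [7,20,-1,-0.008,-0.034,0.026],
  [6,20,-1,-0.008,-0.034,0.026],
  [7,19,-1,-0.007,-0.034,0.025],
  [8,20,-1,-0.008,-0.035,0.026],
  [8,19,-1,-0.008,-0.034,0.025],
  [8,19,-1,-0.007,-0.034,0.026],
  [9,19,-2,-0.008,-0.035,0.025],
  [9,18,-2,-0.008,-0.034,0.026],
])

```text
time_s: 4.35
tool_pos: [0.4411, -0.0498, 0.3111]
eef_rot: [-3.141, 0.001, -0.17]
ft_force: [0.2, 0.1, -0.3]
finger_gap: 0.995
```

```bash
python3 - <<'E'
from h import *
from station import robot
robot.grab_frame('side');robot.grab_frame('side')
s=robot.observe();print(s['time_s'],s['joint_pos'],s['tool_pos'],s['eef_rot'],s['dq'])
cv2.imwrite('pics/w3.png',robot.grab_frame('wrist')); np.save('w3.npy',toolT(s))
s=robot.observe();print(s['tool_pos'],s['eef_rot'])
E
```

```text
4.45 [-0.7779 -0.0074  0.7985  1.9279  0.0079  1.2186 -1.7266] [ 0.4421 -0.0514  0.3111] [ 3.1396 -0.0006 -0.1736] [-0.0164 -0.0447 -0.0826  0.0611  0.0247 -0.0318 -0.0806]
[ 0.4412 -0.0497  0.3105] [ 3.1403 -0.0003 -0.1715]
```

View pics/w3.png

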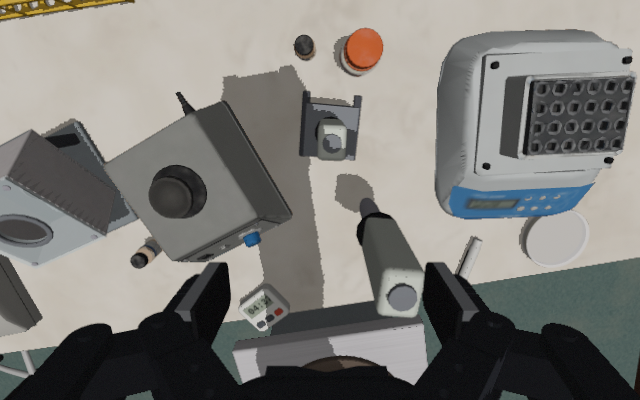

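```bash
python3 - <<'E'
from h import *
crop('pics/w3.png','pics/w3c.png',290,80,380,170,6)
E
```

```text
(no output)
```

View pics/w3c.png

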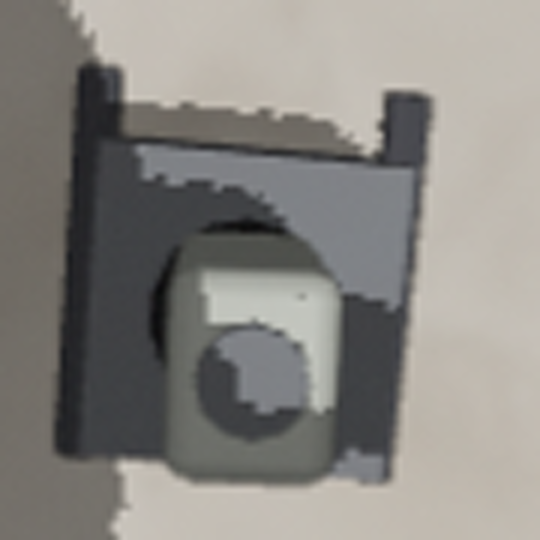

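```bash
python3 - <<'E'
from fit2 import *
T=np.load('w3.npy')
print('cap',onz(iw,f((252,381),6,(290,80)),.18,T))
for p in [(168,268),(341,270),(340,480),(165,478)]: print(onz(iw,f(p,6,(290,80)),.177,T))
B=np.array([[28,28,85],[28,-28,85],[-28,-28,85]])/1000
w=f([(103,137),(413,170),(388,483)],6,(290,80))
tq=f([(145,207),(222,340),(120,308)],4,(370,120));sq=f([(320,330),(467,283),(437,355)],4,(200,190))
C=np.array([[28,28,85],[28,-28,85],[-28,-28,85],[-28,28,85]])/1000
def rs(p,m=7):
    P=np.array([p[0],p[1],0])+C@R.from_euler('z',p[2]).as_matrix().T
    o=[]
    if m&1:o.append(3*(proj(iw,P[:3],T)-w).ravel())
    if m&2:o.append((proj(it,P[[0,2,3]])-tq).ravel())
    if m&4:o.append((proj(isd,P[[2,0,1]])-sq).ravel())
    return np.concatenate(o)
for m in (1,2,4,7):
    s=least_squares(rs,[.48,-.064,-.2],args=(m,));print(m,s.x,s.fun.round(2))
E
```

```text
cap [ 0.4818 -0.064   0.18  ]
[ 0.4982 -0.0554  0.177 ]
[ 0.494  -0.0783  0.177 ]
[ 0.4659 -0.0737  0.177 ]
[ 0.4704 -0.0499  0.177 ]
1 [ 0.4814 -0.0646 -0.2576] [-0.84  1.69  2.62 -0.99 -1.84 -0.72]
2 [ 0.4806 -0.0633 -0.2817] [ 0.15 -0.96  0.8   0.34 -0.95  0.61]
4 [ 0.4809 -0.064  -0.2427] [-0.37  0.29  0.59 -1.15 -0.19  0.69]
7 [ 0.4814 -0.0645 -0.2581] [-0.95  1.72  2.5  -0.87 -2.04 -0.61  0.36 -1.1   1.82 -0.27 -0.1   0.65
 -0.29  0.28  0.98 -0.79 -0.25  0.99]
```

```bash
python3 - <<'E'
from plan import *
s=robot.observe();T=toolT(s);print(s['joint_pos'],s['tool_pos'],s['eef_rot'])
T=plan(T,[.4815,-.0642,.25],down(-.18),8)
T=plan(T,[.4815,-.0642,.121],down(-.18),8)
E
```

```text
[-0.7785 -0.0094  0.7947  1.9305  0.0085  1.2176 -1.7291] [ 0.4412 -0.0497  0.3105] [ 3.1403 -0.0003 -0.1715]
[[5,1,8,0,0,0.001],[6,1,7,0,0,0.001],[5,1,8,0,0,0.001],[5,1,7,0.001,0,0.001],[5,1,8,0,0,0.001],[6,0,7,0,0,0.001],[5,1,8,0,0,0.001],[5,1,8,0,0,0.001]]
max 8.0 0.001 end [ 0.4814 -0.064   0.2495] [ 3.1413 -0.0003 -0.1795]
[[0,0,16,0,0,0],[0,0,16,0,0,0],[0,0,16,0,0,0],[0,0,16,0,0,0],[0,0,16,0,0,0],[0,0,16,0,0,0],[0,0,16,0,0,0],[0,0,17,0,0,0]]
max 17.0 0.0 end [ 0.4814 -0.064   0.1205] [ 3.1413 -0.0003 -0.1795]
```

>>> carry_out([
  [5,1,8,0,0,0.001],
  [6,1,7,0,0,0.001],
  [5,1,8,0,0,0.001],
  [5,1,7,0.001,0,0.001],
  [5,1,8,0,0,0.001],
  [6,0,7,0,0,0.001],
  [5,1,8,0,0,0.001],
  [5,1,8,0,0,0.001],
])

```text
time_s: 5.17
tool_pos: [0.4803, -0.0624, 0.248]
eef_rot: [-3.14, 0.0, -0.176]
ft_force: [-0.1, -0.3, -0.2]
finger_gap: 0.993
```

```bash
python3 - <<'E'
from plan import *
cv2.imwrite('pics/w4.png',robot.grab_frame('wrist'))
s=robot.observe();T=toolT(s);print(s['joint_pos'],s['tool_pos'],s['eef_rot'])
iw=robot.camera_info('wrist')
im=cv2.imread('pics/w4.png')
# expected: point at wand top on tool axis
print(proj(iw,[[.4815,-.0642,.18]],T))
E
```

```text
[-0.6836  0.1818  0.8274  1.9446 -0.152   1.0796 -1.539 ] [ 0.4803 -0.0624  0.2468] [-3.1412  0.0016 -0.176 ]
[[327.0888 216.1518]]
```

View pics/w4.png

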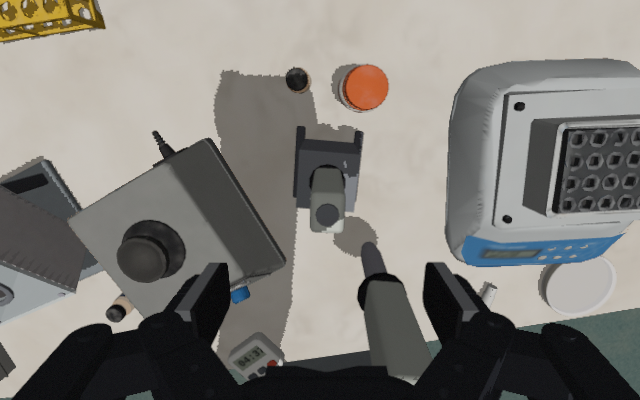

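>>> carry_out([
  [0,1,15,0,0,0],
  [0,0,16,0,0,0],
  [0,0,16,0,0,0],
  [0,0,16,0,0,0],
  [0,0,16,0,0,0],
  [0,0,16,0,0,0],
  [0,0,16,0,0,0],
  [0,0,16,0,0,0],
])

```text
time_s: 5.88
tool_pos: [0.4797, -0.0633, 0.121]
eef_rot: [-3.14, 0.0, -0.177]
ft_force: [0.3, 0.6, -0.1]
finger_gap: 0.994
```

>>> carry_out([
  [0,0,0,0,0,0],
  [0,0,0,0,0,0],
  [0,0,0,0,0,0],
  [0,0,0,0,0,0],
  [0,0,0,0,0,0],
  [0,0,0,0,0,0],
  [0,0,0,0,0,0],
  [0,0,0,0,0,0],
])

```text
time_s: 6.55
tool_pos: [0.4798, -0.063, 0.1222]
eef_rot: [-3.14, -0.0, -0.176]
ft_force: [0.3, -0.3, 0.3]
finger_gap: 0.994
```

```bash
python3 - <<'E'
from plan import *
s=robot.observe();print(s['joint_pos'],s['tool_pos'],s['eef_rot'],s['ft_force'])
cv2.imwrite('pics/w5.png',robot.grab_frame('wrist'))
E
```

```text
[-0.5602  0.3721  0.7388  2.0843 -0.3484  0.8071 -1.3574] [ 0.4798 -0.063   0.1222] [-3.1398 -0.0002 -0.1762] [ 0.2653 -0.3248  0.3193]
```

View pics/w5.png

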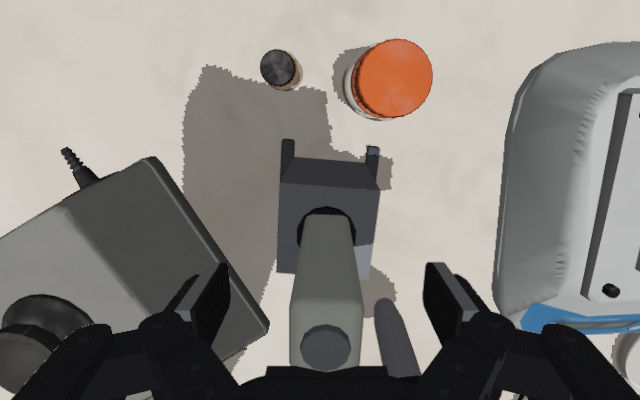

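>>> carry_out([
  [2,1,0,0,0,0],
  [0,0,0,0,0,0],
  [0,0,0,0,0,0],
  [0,0,0,0,0,0],
  [0,0,0,0,0,0],
  [0,0,0,0,0,0],
  [0,0,0,0,0,0],
  [0,0,0,0,0,0],
], gripper=5)

```text
time_s: 7.27
tool_pos: [0.4814, -0.0644, 0.1219]
eef_rot: [-3.14, 0.0, -0.176]
ft_force: [0.5, 0.8, 0.6]
finger_gap: 0.277
```

>>> carry_out([
  [0,0,0,0,0,0],
  [0,0,0,0,0,0],
  [0,0,0,0,0,0],
  [0,0,0,0,0,0],
  [0,0,0,0,0,0],
  [0,0,0,0,0,0],
  [0,0,0,0,0,0],
  [0,0,0,0,0,0],
])

```text
time_s: 7.93
tool_pos: [0.4815, -0.0644, 0.1219]
eef_rot: [-3.14, 0.0, -0.176]
ft_force: [-0.4, 0.6, -0.8]
finger_gap: 0.27
```

```bash
python3 - <<'E'
from plan import *
s=robot.observe();print(s['joint_pos'],s['tool_pos'],s['eef_rot'],s['ft_force'],s['moment'],s['finger_gap']*85.4)
np.save('grasp.npy',toolT(s))
cv2.imwrite('pics/w6.png',robot.grab_frame('wrist'))
E
```

```text
[-0.5553  0.3761  0.7376  2.08   -0.3506  0.8089 -1.3535] [ 0.4815 -0.0644  0.1219] [-3.1401  0.0004 -0.1764] [-0.4108  0.6374 -0.7802] [-0.0866  0.0215 -0.0242] 23.078940991862655
```

View pics/w6.png

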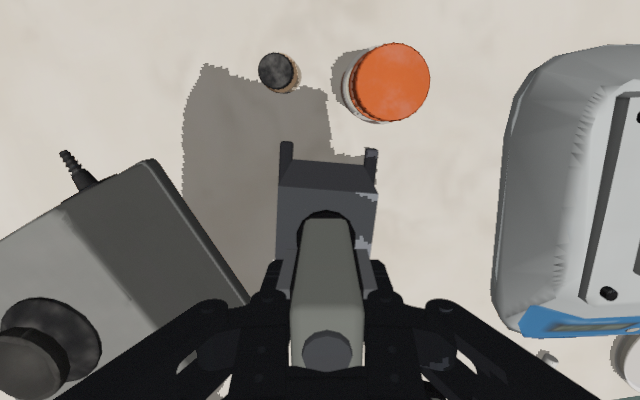

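>>> carry_out([
  [0,0,-3,0,0,0],
  [0,0,-6,0,0,0],
  [0,0,-9,0,0,0],
  [0,0,-11,0,0,0],
  [0,0,-11,0,0,0],
  [0,0,-11,0,0,0],
  [0,0,-11,0,0,0],
  [0,0,-11,0,0,0],
])

```text
time_s: 8.65
tool_pos: [0.4816, -0.0645, 0.1964]
eef_rot: [-3.14, -0.0, -0.176]
ft_force: [1.2, 0.2, -1.0]
finger_gap: 0.274
```

>>> carry_out([
  [0,0,-12,0,0,0],
  [0,0,-12,0,0,0],
  [0,0,-12,0,0,0],
  [0,0,-12,0,0,0],
  [0,0,-12,0,0,0],
  [0,0,-12,0,0,0],
  [0,0,-12,0,0,0],
  [0,0,-8,0,0,0],
])

```text
time_s: 9.32
tool_pos: [0.4817, -0.0649, 0.2887]
eef_rot: [-3.139, -0.001, -0.177]
ft_force: [0.4, -0.2, -0.8]
finger_gap: 0.277
```

```bash
python3 - <<'E'
from plan import *
for n in('wrist','side','top'):
    s=robot.observe();np.save('T7.npy',toolT(s)) if n=='wrist' else 0
    cv2.imwrite(f'pics/{n}7.png',robot.grab_frame(n))
print(s['time_s'],s['joint_pos'],s['tool_pos'],s['eef_rot'],s['ft_force'],s['finger_gap']*85.4)
i=robot.camera_info('side')
T=toolT(s)
L=np.array([[0,0,.112],[0,0,.031],[0,0,-.058]])
print(proj(i,T[:3,3]+L@T[:3,:3].T))
crop('pics/side7.png','pics/s7c.png',230,110,380,300,3)
E
```

```text
9.4167 [-0.7102  0.1333  0.8431  1.883  -0.1108  1.1697 -1.5755] [ 0.4822 -0.0648  0.2885] [-3.1389 -0.0021 -0.1764] [-0.4344 -0.2644 -1.3271] 23.313616116118393
[[299.7289 226.4846]
 [300.0206 186.2249]
 [300.4092 134.9385]]
```

View pics/s7c.png

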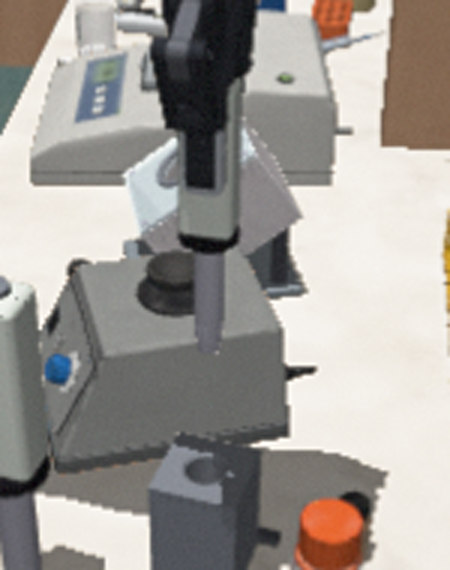

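View pics/wrist7.png

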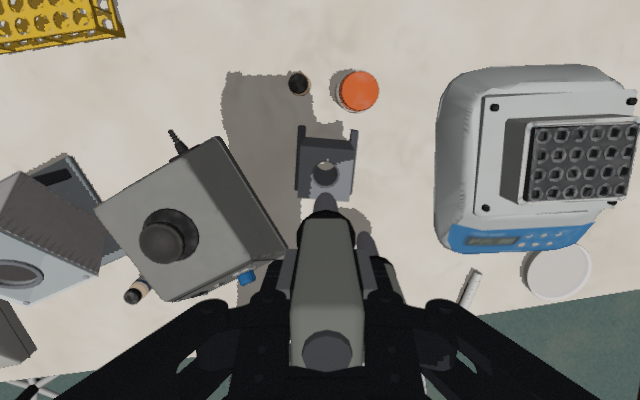

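```bash
cat > plantip.py <<'E'
from plan import *
L=.112
PORT=np.array([.4408,.2917,.112]);YAW=.242
c=np.radians(35)
PR=(R.from_euler('z',YAW)*R.from_euler('y',-c)).as_matrix()
n=PR[:,2]
def goalR(psi): return PR@R.from_euler('z',psi).as_matrix()@np.diag([1,-1,-1])
def planip(T0,tip,target_R,N,show=True,ease=False):
    T=T0.copy();R0=R.from_matrix(T[:3,:3]);t0=T[:3,3]+L*T[:3,2];rows=[]
    rv=(R.from_matrix(target_R)*R0.inv()).as_rotvec();tr=[]
    for k in range(1,N+1):
        f=k/N
        if ease: f=f*f*(3-2*f)
        Rd=R.from_rotvec(f*rv)*R0; Pd=t0+f*(np.array(tip)-t0)-L*Rd.as_matrix()[:,2]
        d=np.round(T[:3,:3].T@(Pd-T[:3,3])*1000); w=np.round((R.from_matrix(T[:3,:3]).inv()*Rd).as_rotvec(),3)
        rows.append(list(d)+list(w)); T[:3,3]+=T[:3,:3]@d/1000;T[:3,:3]=T[:3,:3]@R.from_rotvec(w).as_matrix()
        tr.append(PR.T@(T[:3,3]+L*T[:3,2]-PORT))
    while len(rows)%8: rows.append([0]*6)
    for i in range(0,len(rows),8):
        print('['+','.join('['+','.join('%g'%round(v+0.0,3) for v in r)+']' for r in rows[i:i+8])+']')
    a=np.abs(np.array(rows)); print('max',a[:,:3].max(),a[:,3:].max(),'end',T[:3,3],R.from_matrix(T[:3,:3]).as_euler('xyz'))
    if show: print(np.array(tr)[::2]*1000)
    return T
def tipinfo(s):
    T=toolT(s);t=T[:3,3]+L*T[:3,2]
    print('t',s['time_s'],'q',s['joint_pos'],'tip',t,'tip in spot mm',1000*(PR.T@(t-(PORT-.06*n))),'ang deg',np.degrees(np.arccos(-T[:3,2]@n)),'F',s['ft_force'],'gap',s['finger_gap'])
    return T
E
python3 - <<'E'
from plantip import *
T=tipinfo(robot.observe())
planip(T,PORT+.06*n,goalR(.7),24)
E
```

```text
t 9.4667 q [-0.7099  0.1343  0.8428  1.8845 -0.1113  1.1687 -1.575 ] tip [ 0.4818 -0.0644  0.1755] tip in spot mm [  -0.8635 -355.5515  138.0966] ang deg 34.90544743368931 F [-0.4089 -0.3395 -0.2794] gap 0.27331394762750766
[[-9,-14,1,-0.004,0.026,-0.045],[-8,-14,0,-0.004,0.027,-0.045],[-7,-15,0,-0.003,0.026,-0.045],[-7,-15,1,-0.004,0.027,-0.045],[-6,-14,0,-0.004,0.026,-0.046],[-5,-15,-1,-0.004,0.027,-0.045],[-5,-16,0,-0.004,0.026,-0.045],[-4,-15,0,-0.004,0.027,-0.045]]
[[-3,-15,-1,-0.003,0.026,-0.045],[-3,-15,0,-0.004,0.026,-0.045],[-2,-15,-1,-0.004,0.027,-0.045],[-1,-15,0,-0.004,0.026,-0.045],[-1,-15,-1,-0.004,0.027,-0.045],[0,-15,0,-0.004,0.026,-0.045],[1,-15,-1,-0.003,0.027,-0.046],[1,-14,0,-0.004,0.026,-0.045]]
[[2,-15,0,-0.004,0.027,-0.045],[3,-14,-1,-0.004,0.026,-0.045],[3,-14,0,-0.004,0.026,-0.045],[4,-13,0,-0.004,0.027,-0.045],[5,-13,0,-0.003,0.026,-0.045],[5,-13,0,-0.004,0.027,-0.045],[5,-13,1,-0.004,0.026,-0.045],[6,-12,0,-0.004,0.027,-0.046]]
max 16.0 0.046 end [0.3445 0.268  0.253 ] [ 2.7174 -0.4542  1.042 ]
[[  -1.4184 -340.6368   77.3439]
 [  -0.6504 -310.8878   76.2894]
 [  -1.3324 -281.8364   74.2489]
 [  -0.8121 -251.3466   73.1234]
 [  -0.3089 -221.9823   71.6918]
 [  -0.5226 -192.7212   70.3469]
 [  -0.5083 -163.2443   68.7747]
 [  -0.311  -133.0907   67.1544]
 [  -0.81   -103.5442   64.9481]
 [  -0.6768  -73.848    63.9518]
 [   0.2915  -44.468    62.3667]
 [  -0.4707  -14.6667   60.5353]]
```

>>> carry_out([
  [-9,-14,1,-0.004,0.026,-0.045],
  [-8,-14,0,-0.004,0.027,-0.045],
  [-7,-15,0,-0.003,0.026,-0.045],
  [-7,-15,1,-0.004,0.027,-0.045],
  [-6,-14,0,-0.004,0.026,-0.046],
  [-5,-15,-1,-0.004,0.027,-0.045],
  [-5,-16,0,-0.004,0.026,-0.045],
  [-4,-15,0,-0.004,0.027,-0.045],
])

```text
time_s: 10.13
tool_pos: [0.4321, 0.0556, 0.2788]
eef_rot: [3.073, -0.202, 0.195]
ft_force: [1.1, 0.7, -1.6]
finger_gap: 0.274
```

>>> carry_out([
  [-3,-15,-1,-0.003,0.026,-0.045],
  [-3,-15,0,-0.004,0.026,-0.045],
  [-2,-15,-1,-0.004,0.027,-0.045],
  [-1,-15,0,-0.004,0.026,-0.045],
  [-1,-15,-1,-0.004,0.027,-0.045],
  [0,-15,0,-0.004,0.026,-0.045],
  [1,-15,-1,-0.003,0.027,-0.046],
  [1,-14,0,-0.004,0.026,-0.045],
])

```text
time_s: 10.8
tool_pos: [0.3855, 0.1651, 0.2668]
eef_rot: [2.929, -0.363, 0.598]
ft_force: [0.7, 0.0, -1.6]
finger_gap: 0.275
```

```bash
python3 - <<'E'
from plantip import *
T=tipinfo(robot.observe())
planip(T,PORT+.06*n,goalR(.7),8)
E
```

```text
t 10.8 q [-1.0408 -0.2387  0.246   2.2973  0.4701  0.8137 -2.0856] tip [0.4309 0.1674 0.1644] tip in spot mm [  -2.2169 -118.3298  125.5519] ang deg 12.250818417268988 F [ 0.726   0.0303 -1.6458] gap 0.27497300109635026
[[2,-14,0,-0.004,0.027,-0.045],[3,-14,-1,-0.004,0.026,-0.044],[4,-14,0,-0.004,0.027,-0.045],[4,-13,0,-0.004,0.026,-0.045],[4,-13,0,-0.004,0.027,-0.045],[6,-13,0,-0.004,0.027,-0.044],[5,-12,0,-0.004,0.026,-0.045],[7,-12,1,-0.004,0.027,-0.045]]
max 14.0 0.045 end [0.3456 0.2682 0.2529] [ 2.7172 -0.4543  1.0418]
[[  -2.1349 -103.8529   64.4329]
 [  -1.0711  -73.6964   63.2702]
 [  -0.9605  -44.9007   61.8062]
 [  -0.3     -15.3603   60.8825]]
```

>>> carry_out([
  [2,-14,0,-0.004,0.027,-0.045],
  [3,-14,-1,-0.004,0.026,-0.044],
  [4,-14,0,-0.004,0.027,-0.045],
  [4,-13,0,-0.004,0.026,-0.045],
  [4,-13,0,-0.004,0.027,-0.045],
  [6,-13,0,-0.004,0.027,-0.044],
  [5,-12,0,-0.004,0.026,-0.045],
  [7,-12,1,-0.004,0.027,-0.045],
])

```text
time_s: 11.47
tool_pos: [0.3459, 0.2678, 0.2528]
eef_rot: [2.717, -0.454, 1.042]
ft_force: [1.0, -0.1, -1.0]
finger_gap: 0.274
```

>>> carry_out([
  [0,0,0,0,0,0],
  [0,0,0,0,0,0],
  [0,0,0,0,0,0],
  [0,0,0,0,0,0],
  [0,0,0,0,0,0],
  [0,0,0,0,0,0],
  [0,0,0,0,0,0],
  [0,0,0,0,0,0],
])

```text
time_s: 12.13
tool_pos: [0.3468, 0.2677, 0.2539]
eef_rot: [2.718, -0.455, 1.038]
ft_force: [0.3, 0.5, -1.5]
finger_gap: 0.277
```

```bash
python3 - <<'E'
from plantip import *
s=robot.observe();T=tipinfo(s);print(s['dq'])
planip(T,PORT+.03*n,goalR(.7),8)
for n_ in('wrist','side'):
    cv2.imwrite(f'pics/{n_}8.png',robot.grab_frame(n_))
crop('pics/side8.png','pics/s8c.png',220,60,380,220,4)
print(proj(robot.camera_info('side'),[T[:3,3]+L*T[:3,2],T[:3,3]+.031*T[:3,2]]))
print(proj(robot.camera_info('wrist'),[T[:3,3]+L*T[:3,2],PORT,PORT-.06*n],T))
E
```

```text
t 12.1333 q [-1.1235 -0.1924 -0.0221  2.3948  0.7798  0.6906 -2.3316] tip [0.4093 0.283  0.1622] tip in spot mm [  1.9948  -0.8689 119.8486] ang deg 0.06202981981457284 F [ 0.2595  0.4721 -1.5259] gap 0.2774144347744553
[-0.0041  0.0019 -0.0021  0.0005 -0.0005 -0.0002  0.0008]
[[0,0,4,0,0,0],[0,0,3,0,0,-0.001],[0,-1,4,0,0,0],[0,0,4,0.001,0,0],[-1,0,4,0,0,-0.001],[0,0,3,0,0,0],[0,-1,4,0,0,-0.001],[0,0,4,0,0,0]]
max 4.0 0.001 end [0.3617 0.2723 0.2281] [ 2.7177 -0.4539  1.0414]
[[ 1.9971 -0.8726 55.8486]
 [ 1.3582 -0.113  48.8475]
 [ 0.5221 -0.6743 40.8476]
 [-0.122   0.09   33.8475]]
[[279.4628 147.8068]
 [259.8457 124.0058]]
[[325.4626 197.214 ]
 [323.4703 180.486 ]
 [323.7997 167.9438]]
```

View pics/wrist8.png

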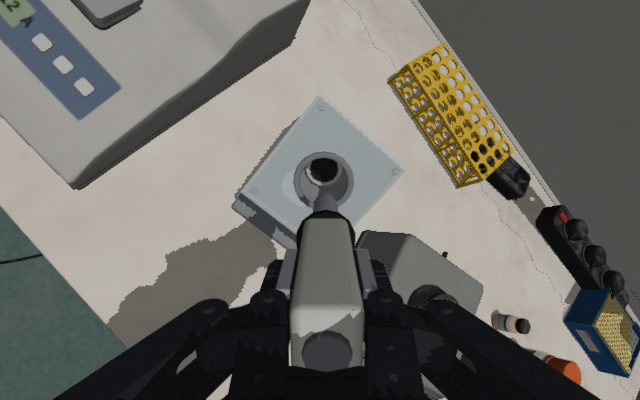

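View pics/s8c.png

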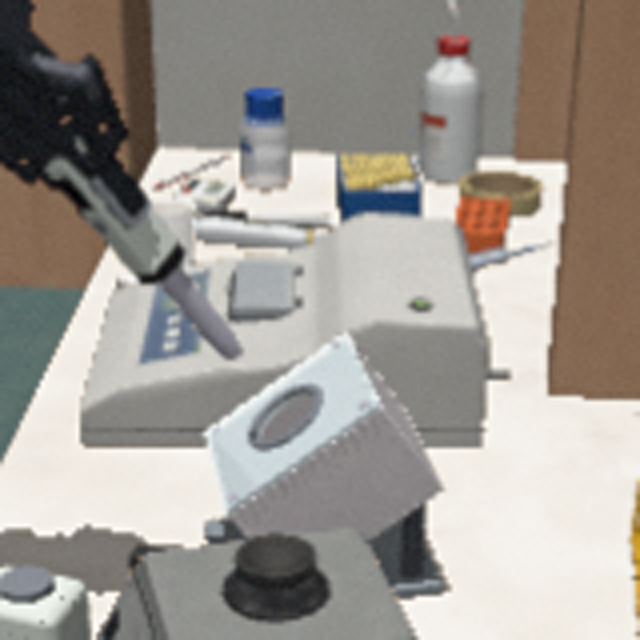

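>>> carry_out([
  [0,-1,6,0,0,0],
  [-1,0,6,0,0,-0.001],
  [0,-1,6,0,0,0],
  [0,0,6,0.001,0,0],
  [0,0,6,0,0,-0.001],
  [0,0,6,0,0,0],
  [0,0,6,0,0,0],
  [0,0,4,0,0,0],
])

```text
time_s: 12.9
tool_pos: [0.3708, 0.2745, 0.2141]
eef_rot: [2.718, -0.453, 1.041]
ft_force: [-0.2, 0.2, -1.1]
finger_gap: 0.271
```

```bash
python3 - <<'E'
from plantip import *
cv2.imwrite('pics/wrist9.png',robot.grab_frame('wrist'))
s=robot.observe();T=tipinfo(s)
planip(T,PORT-.035*n,goalR(.7),8)
E
```

```text
t 12.95 q [-1.0833 -0.0794  0.0036  2.4203  0.9241  0.5639 -2.4514] tip [0.4332 0.2896 0.122 ] tip in spot mm [-0.712  -0.1871 72.6769] ang deg 0.08401732807737951 F [ 0.4196  0.6997 -2.4163] gap 0.2676914989749416
[[0,0,6,0,0,0],[0,0,6,0,0,0],[0,0,6,0,0.001,0],[0,0,6,0,0,0],[0,0,6,0,0,0],[0,0,6,0,0,0],[0,0,6,0,0,0],[1,0,6,0,0,0]]
max 6.0 0.001 end [0.3981 0.2817 0.1749] [ 2.7178 -0.4538  1.041 ]
[[ -0.7181  -0.1934   6.6769]
 [ -0.6447  -0.1339  -5.3232]
 [ -0.6477  -0.1388 -17.3232]
 [ -0.6507  -0.1438 -29.3232]]
```

View pics/wrist9.png

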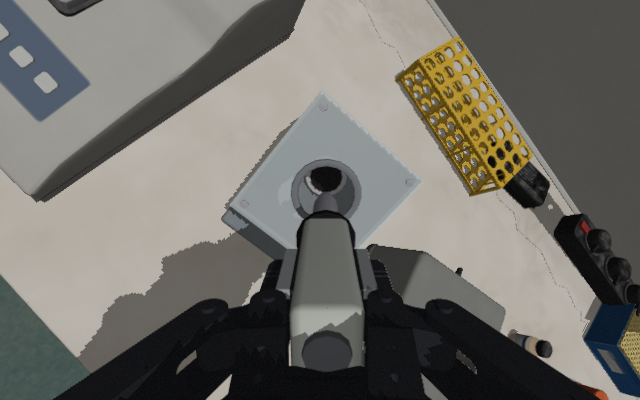

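>>> carry_out([
  [0,0,6,0,0,0],
  [0,0,6,0,0,0],
  [0,0,6,0,0,0],
  [0,0,6,0,0,0],
  [0,0,6,0,0,0],
  [0,0,6,0,0,0],
  [0,0,6,0,0,0],
  [0,0,5,0,0,0],
])

```text
time_s: 13.62
tool_pos: [0.397, 0.2812, 0.1758]
eef_rot: [2.718, -0.454, 1.041]
ft_force: [0.0, -0.4, -0.9]
finger_gap: 0.271
```

```bash
python3 - <<'E'
from plantip import *
cv2.imwrite('pics/wrist10.png',robot.grab_frame('wrist'))
cv2.imwrite('pics/side10.png',robot.grab_frame('side'))
crop('pics/side10.png','pics/s10c.png',220,60,380,220,4)
s=robot.observe();T=tipinfo(s);print(s['dq'])
planip(T,PORT-.035*n,goalR(.7),8)
E
```

```text
t 13.7167 q [-1.0496  0.0414  0.0369  2.4296  1.1289  0.4563 -2.6299] tip [0.4591 0.2961 0.0837] tip in spot mm [-0.7587 -0.0879 26.0211] ang deg 0.08125981487268008 F [ 0.1078  0.2289 -2.0501] gap 0.27063653314266084
[-0.0054 -0.0211 -0.0078 -0.0004 -0.0383  0.0155  0.0361]
[[0,0,0,0,0,0],[0,0,0,0,0,0],[0,0,0,0,0.001,0],[0,0,1,0,0,0],[0,0,0,0,0,0],[0,0,0,0,0,0],[0,0,0,0,0,0],[0,0,0,0,0,0]]
max 1.0 0.001 end [0.3974 0.281  0.1747] [ 2.718  -0.4538  1.0411]
[[ -0.7587  -0.0879 -33.9789]
 [ -0.6731  -0.0157 -33.979 ]
 [ -0.6734  -0.0159 -34.979 ]
 [ -0.6734  -0.0159 -34.979 ]]
```

View pics/wrist10.png

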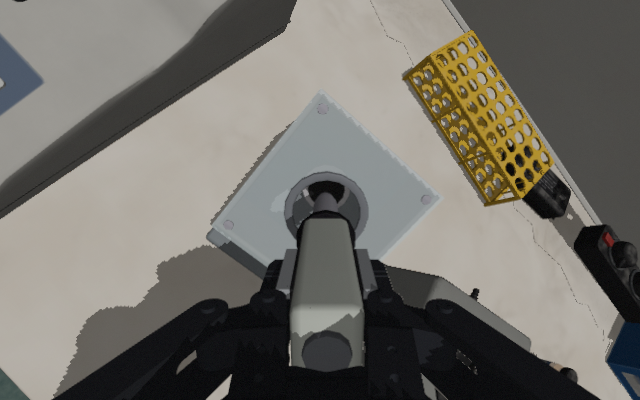

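View pics/s10c.png

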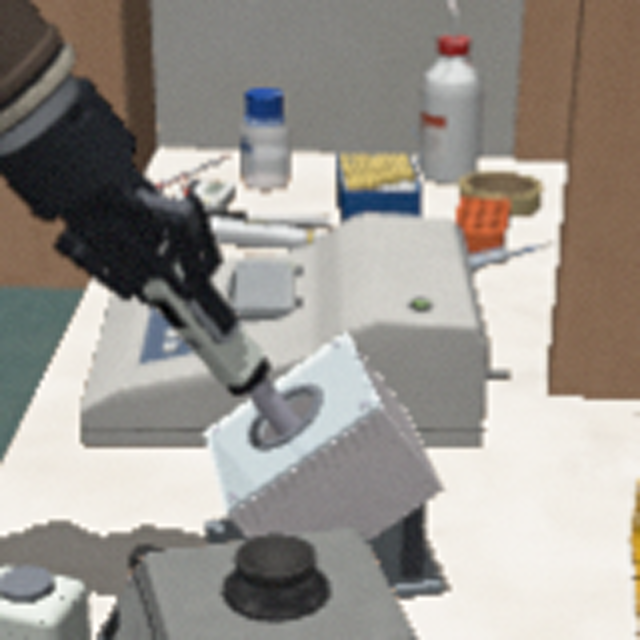

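The nose is through the port, with the tip about 26 mm from the pad. I'll hold it there for a little over 3 s.

>>> carry_out([
  [0,0,0,0,0,0],
  [0,0,0,0,0,0],
  [0,0,0,0,0,0],
  [0,0,0,0,0,0],
  [0,0,0,0,0,0],
  [0,0,0,0,0,0],
  [0,0,0,0,0,0],
  [0,0,0,0,0,0],
])

```text
time_s: 14.38
tool_pos: [0.3966, 0.2811, 0.1765]
eef_rot: [2.718, -0.454, 1.041]
ft_force: [0.4, 0.2, -0.9]
finger_gap: 0.271
```

>>> carry_out([
  [0,0,0,0,0,0],
  [0,0,0,0,0,0],
  [0,0,0,0,0,0],
  [0,0,0,0,0,0],
  [0,0,0,0,0,0],
  [0,0,0,0,0,0],
  [0,0,0,0,0,0],
  [0,0,0,0,0,0],
])

```text
time_s: 15.05
tool_pos: [0.3967, 0.281, 0.1764]
eef_rot: [2.718, -0.454, 1.041]
ft_force: [0.8, -0.2, -0.4]
finger_gap: 0.275
```

>>> carry_out([
  [0,0,0,0,0,0],
  [0,0,0,0,0,0],
  [0,0,0,0,0,0],
  [0,0,0,0,0,0],
  [0,0,0,0,0,0],
  [0,0,0,0,0,0],
  [0,0,0,0,0,0],
  [0,0,0,0,0,0],
])

```text
time_s: 15.72
tool_pos: [0.3967, 0.2811, 0.1764]
eef_rot: [2.718, -0.454, 1.041]
ft_force: [-1.1, 0.1, -1.6]
finger_gap: 0.273
```

>>> carry_out([
  [0,0,0,0,0,0],
  [0,0,0,0,0,0],
  [0,0,0,0,0,0],
  [0,0,0,0,0,0],
  [0,0,0,0,0,0],
  [0,0,0,0,0,0],
  [0,0,0,0,0,0],
  [0,0,0,0,0,0],
])

```text
time_s: 16.38
tool_pos: [0.3967, 0.2811, 0.1764]
eef_rot: [2.718, -0.454, 1.041]
ft_force: [-0.7, -0.4, -1.8]
finger_gap: 0.27
```

>>> carry_out([
  [0,0,0,0,0,0],
  [0,0,0,0,0,0],
  [0,0,0,0,0,0],
  [0,0,0,0,0,0],
  [0,0,0,0,0,0],
  [0,0,0,0,0,0],
  [0,0,0,0,0,0],
  [0,0,0,0,0,0],
])

```text
time_s: 17.05
tool_pos: [0.3967, 0.281, 0.1764]
eef_rot: [2.718, -0.454, 1.041]
ft_force: [-0.2, 0.0, -1.4]
finger_gap: 0.271
```

```bash
python3 - <<'E'
from plantip import *
s=robot.observe();T=tipinfo(s);print(s['dq'])
planip(T,PORT+.06*n,goalR(.7),16)
E
```

```text
t 17.05 q [-1.05    0.0393  0.0364  2.4296  1.1273  0.4572 -2.6286] tip [0.459  0.2964 0.0846] tip in spot mm [-0.2755  0.2299 26.7997] ang deg 0.010583855219877323 F [-0.2363  0.0498 -1.3997] gap 0.2705555967273508
[ 0.0009  0.0007 -0.     -0.0005  0.0005  0.0011 -0.0011]
[[0,0,-6,0,0,0],[0,0,-6,0,0,0],[0,0,-5,0,0,0],[0,0,-6,0,0,0],[0,0,-6,0,0,0],[0,0,-6,0,0,0],[0,0,-6,0,0,0],[0,0,-6,0,0,0]]
[[0,0,-5,0,0,0],[0,0,-6,0,0,0],[0,0,-6,0,0,0],[0,0,-6,0,0,0],[0,0,-6,0,0,0],[0,0,-6,0,0,0],[0,0,-5,0,0,0],[0,0,-6,0,0,0]]
max 6.0 0.0 end [0.3449 0.2683 0.2526] [ 2.7181 -0.4541  1.0408]
[[ -0.2744   0.2304 -27.2003]
 [ -0.2726   0.2312 -16.2003]
 [ -0.2706   0.2321  -4.2003]
 [ -0.2686   0.233    7.7997]
 [ -0.2667   0.2339  18.7997]
 [ -0.2647   0.2348  30.7997]
 [ -0.2627   0.2357  42.7997]
 [ -0.2608   0.2365  53.7997]]
```

>>> carry_out([
  [0,0,-4,0,0,0],
  [0,0,-6,0,0,0],
  [0,0,-6,0,0,0],
  [0,0,-6,0,0,0],
  [0,0,-6,0,0,0],
  [0,0,-6,0,0,0],
  [0,0,-6,0,0,0],
  [0,0,-6,0,0,0],
])

```text
time_s: 17.72
tool_pos: [0.3707, 0.2746, 0.2146]
eef_rot: [2.718, -0.454, 1.041]
ft_force: [-1.1, 0.2, -1.4]
finger_gap: 0.274
```

>>> carry_out([
  [0,0,-6,0,0,0],
  [0,0,-6,0,0,0],
  [0,0,-6,0,0,0],
  [0,0,-6,0,0,0],
  [0,0,-6,0,0,0],
  [0,0,-6,0,0,0],
  [0,0,-6,0,0,0],
  [0,0,-5,0,0,0],
])

```text
time_s: 18.38
tool_pos: [0.3445, 0.2682, 0.2532]
eef_rot: [2.718, -0.454, 1.041]
ft_force: [0.4, -1.3, -1.5]
finger_gap: 0.275
```

```bash
python3 - <<'E'
from plantip import *
s=robot.observe();T=tipinfo(s);print(s['dq'])
planip(T,[.4815,-.0645,.125],down(-.176),24)
E
```

```text
t 18.3833 q [-1.1221 -0.193  -0.0297  2.3969  0.7787  0.6914 -2.3344] tip [0.4069 0.2837 0.1614] tip in spot mm [ -0.2133   0.3187 120.4792] ang deg 0.00816557583135711 F [ 0.4247 -1.3456 -1.5013] gap 0.2746603317419586
[-0.0481 -0.1313 -0.0413 -0.0352 -0.1491  0.1644  0.1128]
[[-8,11,1,0.004,-0.027,0.045],[-7,12,1,0.004,-0.026,0.045],[-6,11,2,0.003,-0.027,0.045],[-6,13,1,0.004,-0.026,0.045],[-5,13,2,0.004,-0.027,0.045],[-5,13,2,0.004,-0.026,0.045],[-4,13,2,0.003,-0.027,0.045],[-4,14,3,0.004,-0.026,0.045]]
[[-2,14,2,0.004,-0.027,0.045],[-2,14,3,0.004,-0.026,0.046],[-2,15,2,0.003,-0.027,0.045],[-1,15,3,0.004,-0.026,0.045],[0,14,2,0.004,-0.027,0.045],[1,15,3,0.004,-0.026,0.045],[2,15,3,0.003,-0.027,0.045],[2,16,2,0.004,-0.026,0.045]]
[[3,15,3,0.004,-0.027,0.045],[3,15,3,0.004,-0.026,0.045],[5,15,2,0.003,-0.027,0.045],[5,15,2,0.004,-0.026,0.045],[6,15,3,0.004,-0.027,0.045],[6,15,2,0.004,-0.027,0.045],[7,15,1,0.003,-0.026,0.045],[8,14,2,0.004,-0.027,0.045]]
max 16.0 0.046 end [ 0.4811 -0.0644  0.2372] [ 3.1415  0.0004 -0.1758]
[[  -1.8879  -14.7937   59.5189]
 [  -4.1748  -43.8396   57.2484]
 [  -5.9657  -74.0655   55.773 ]
 [  -8.8112 -103.3298   54.0012]
 [ -11.0743 -133.076    51.6792]
 [ -13.972  -163.0626   49.9056]
 [ -16.7718 -192.1173   48.2707]
 [ -18.7567 -221.7469   45.3942]
 [ -21.2504 -251.9949   43.7392]
 [ -23.7646 -281.4275   41.7127]
 [ -26.3831 -311.0471   39.3246]
 [ -29.0829 -341.0151   38.6664]]
```

```bash
python3 - <<'E'
from plantip import *
s=robot.observe();T=toolT(s)
planip(T,[.4815,-.0645,.16],down(-.176),24,show=False)
E
```

```text
[[-7,12,0,0.004,-0.027,0.045],[-6,12,0,0.004,-0.026,0.045],[-6,12,0,0.003,-0.027,0.045],[-6,13,1,0.004,-0.026,0.045],[-4,13,0,0.004,-0.027,0.045],[-4,13,1,0.004,-0.026,0.045],[-4,14,1,0.003,-0.027,0.045],[-3,14,1,0.004,-0.026,0.045]]
[[-2,15,1,0.004,-0.027,0.045],[-2,14,1,0.004,-0.026,0.046],[-1,15,1,0.003,-0.027,0.045],[0,15,1,0.004,-0.026,0.045],[1,15,2,0.004,-0.027,0.045],[1,15,1,0.004,-0.026,0.045],[2,15,1,0.003,-0.027,0.045],[2,16,1,0.004,-0.026,0.045]]
[[3,15,2,0.004,-0.027,0.045],[4,15,1,0.004,-0.026,0.045],[5,15,1,0.003,-0.027,0.045],[5,15,0,0.004,-0.026,0.045],[6,15,1,0.004,-0.027,0.045],[7,15,1,0.004,-0.027,0.045],[7,15,0,0.003,-0.026,0.045],[8,14,1,0.004,-0.027,0.045]]
max 16.0 0.046 end [ 0.4816 -0.064   0.2716] [ 3.1415  0.0004 -0.1758]
```

>>> carry_out([
  [-7,12,0,0.004,-0.027,0.045],
  [-6,12,0,0.004,-0.026,0.045],
  [-6,12,0,0.003,-0.027,0.045],
  [-6,13,1,0.004,-0.026,0.045],
  [-4,13,0,0.004,-0.027,0.045],
  [-4,13,1,0.004,-0.026,0.045],
  [-4,14,1,0.003,-0.027,0.045],
  [-3,14,1,0.004,-0.026,0.045],
])

```text
time_s: 19.05
tool_pos: [0.3863, 0.165, 0.2625]
eef_rot: [2.93, -0.363, 0.593]
ft_force: [0.1, -0.1, -1.3]
finger_gap: 0.27
```

>>> carry_out([
  [-2,15,1,0.004,-0.027,0.045],
  [-2,14,1,0.004,-0.026,0.046],
  [-1,15,1,0.003,-0.027,0.045],
  [0,15,1,0.004,-0.026,0.045],
  [1,15,2,0.004,-0.027,0.045],
  [1,15,1,0.004,-0.026,0.045],
  [2,15,1,0.003,-0.027,0.045],
  [2,16,1,0.004,-0.026,0.045],
])

```text
time_s: 19.72
tool_pos: [0.4335, 0.0541, 0.2701]
eef_rot: [3.074, -0.201, 0.191]
ft_force: [0.2, -0.9, -1.6]
finger_gap: 0.274
```

>>> carry_out([
  [3,15,2,0.004,-0.027,0.045],
  [4,15,1,0.004,-0.026,0.045],
  [5,15,1,0.003,-0.027,0.045],
  [5,15,0,0.004,-0.026,0.045],
  [6,15,1,0.004,-0.027,0.045],
  [7,15,1,0.004,-0.027,0.045],
  [7,15,0,0.003,-0.026,0.045],
  [8,14,1,0.004,-0.027,0.045],
])

```text
time_s: 20.38
tool_pos: [0.4823, -0.0643, 0.2716]
eef_rot: [-3.141, 0.001, -0.177]
ft_force: [-0.1, -0.1, -1.0]
finger_gap: 0.275
```

>>> carry_out([
  [0,0,0,0,0,0],
  [0,0,0,0,0,0],
  [0,0,0,0,0,0],
  [0,0,0,0,0,0],
  [0,0,0,0,0,0],
  [0,0,0,0,0,0],
  [0,0,0,0,0,0],
  [0,0,0,0,0,0],
])

```text
time_s: 21.05
tool_pos: [0.4819, -0.0637, 0.2713]
eef_rot: [-3.141, 0.0, -0.175]
ft_force: [0.5, -0.1, -1.7]
finger_gap: 0.275
```

```bash
python3 - <<'E'
from plantip import *
s=robot.observe();T=tipinfo(s);print(s['tool_pos'],s['eef_rot'],s['dq'])
cv2.imwrite('pics/wrist11.png',robot.grab_frame('wrist'));cv2.imwrite('pics/side11.png',robot.grab_frame('side'))
crop('pics/wrist11.png','pics/w11c.png',280,110,380,260,4)
crop('pics/side11.png','pics/s11c.png',230,110,380,300,3)
i=robot.camera_info('wrist');i2=robot.camera_info('side')
a=np.linspace(0,2*np.pi,8,endpoint=False)
hole=np.c_[.4814+.013*np.cos(a),-.0645+.013*np.sin(a),.085+0*a]
print('hole',proj(i,hole,T).mean(0),'tip',proj(i,[T[:3,3]+L*T[:3,2]],T), 'side hole',proj(i2,hole).mean(0),'tip',proj(i2,[T[:3,3]+L*T[:3,2]]))
plan(T,[.4815,-.0645,.1235],down(-.176),24)
E
```

```text
t 21.05 q [-0.695   0.1536  0.8309  1.9073 -0.1252  1.1335 -1.5626] tip [ 0.4819 -0.0637  0.1593] tip in spot mm [  -9.9652 -354.8548  124.7086] ang deg 35.00776163875226 F [ 0.472  -0.1273 -1.6842] gap 0.27481032301831726
[ 0.4819 -0.0637  0.2713] [-3.1415  0.0002 -0.1751] [ 0.002   0.005   0.0013 -0.0031 -0.0014  0.0003 -0.0005]
hole [326.1521 177.6385] tip [[324.9914 198.7751]] side hole [298.7744 265.9038] tip [[299.3668 234.0273]]
[[0,0,6,0,0,0],[0,0,6,0,0,0],[0,0,6,0,0,0],[0,0,7,0,0,0],[0,0,6,0,0,0],[0,0,6,0,0,0],[0,0,6,0,0,0],[0,0,6,0,0,0]]
[[0,0,6,0,0,0],[0,0,7,0,0,0],[0,0,6,0,0,0],[0,0,6,0,0,0],[0,0,6,0,0,0],[0,1,6,0,0,0.001],[0,0,6,0,0,0],[0,0,7,0,0,0]]
[[0,0,6,0,0,0],[0,0,6,0,0,0],[0,0,6,0,0,0],[0,0,6,0,0,0],[0,0,6,0,0,0],[0,0,6,0,0,0],[0,0,7,0,0,0],[0,0,6,0,0,0]]
max 7.0 0.001 end [ 0.4817 -0.0646  0.1233] [-3.1415  0.0002 -0.1761]
```

View pics/w11c.png

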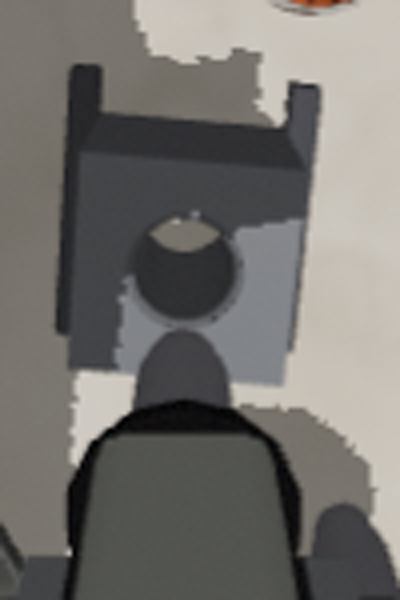

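View pics/s11c.png

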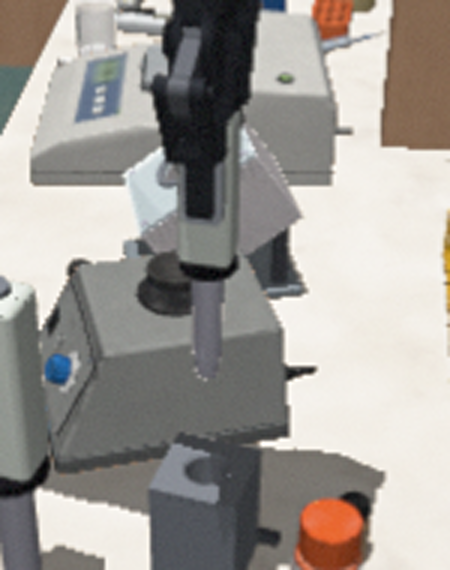

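>>> carry_out([
  [0,1,6,0,0,0],
  [0,0,6,0,0,0],
  [0,0,6,0,0,0],
  [0,0,6,0,0,0],
  [0,0,6,0,0,0],
  [0,0,6,0,0,0],
  [0,0,6,0,0,0],
  [0,0,6,0,0,0],
])

```text
time_s: 21.82
tool_pos: [0.4817, -0.065, 0.2224]
eef_rot: [3.141, 0.001, -0.176]
ft_force: [-0.3, 0.8, -1.6]
finger_gap: 0.275
```

>>> carry_out([
  [0,0,4,0,0,0],
  [0,0,4,0,0,0],
  [0,0,4,0,0,0],
  [0,0,5,0,0,0],
  [0,0,5,0,0,0],
  [0,0,6,0,0,0],
  [0,0,6,0,0,0],
  [0,0,6,0,0,0],
])

```text
time_s: 22.48
tool_pos: [0.4817, -0.065, 0.1825]
eef_rot: [3.141, 0.001, -0.176]
ft_force: [0.3, -1.7, -1.4]
finger_gap: 0.271
```

```bash
python3 - <<'E'
from plantip import *
s=robot.observe();T=tipinfo(s);print(s['tool_pos'],s['eef_rot'])
E
```

```text
t 22.4833 q [-0.6214  0.2787  0.7943  2.0207 -0.2454  0.9382 -1.4462] tip [ 0.4816 -0.065   0.0705] tip in spot mm [ -61.3727 -356.1015   52.3123] ang deg 35.03799464280781 F [ 0.3255 -1.6917 -1.3584] gap 0.2710786102094398
[ 0.4817 -0.065   0.1825] [ 3.1412  0.0006 -0.1758]
```

>>> carry_out([
  [0,0,8,0,0,0],
  [0,0,8,0,0,0],
  [0,0,8,0,0,0],
  [0,0,8,0,0,0],
  [0,0,8,0,0,0],
  [0,0,8,0,0,0],
  [0,0,6,0,0,0],
  [0,0,4,0,0,0],
])

```text
time_s: 23.15
tool_pos: [0.4814, -0.0651, 0.1242]
eef_rot: [3.141, 0.001, -0.176]
ft_force: [-0.8, -0.5, -1.8]
finger_gap: 0.276
```

>>> carry_out([
  [0,0,0,0,0,0],
  [0,0,0,0,0,0],
  [0,0,0,0,0,0],
  [0,0,0,0,0,0],
  [0,0,0,0,0,0],
  [0,0,0,0,0,0],
  [0,0,0,0,0,0],
  [0,0,0,0,0,0],
])

```text
time_s: 23.82
tool_pos: [0.4817, -0.065, 0.1252]
eef_rot: [3.141, 0.0, -0.176]
ft_force: [0.9, 0.3, -1.5]
finger_gap: 0.273
```

Lower another 3 mm, check the force, then release.

>>> carry_out([
  [0,0,1,0,0,0],
  [0,0,0,0,0,0],
  [0,0,1,0,0,0],
  [0,0,0,0,0,0],
  [0,0,1,0,0,0],
  [0,0,0,0,0,0],
  [0,0,0,0,0,0],
  [0,0,0,0,0,0],
])

```text
time_s: 24.48
tool_pos: [0.4817, -0.0651, 0.1221]
eef_rot: [3.141, 0.001, -0.176]
ft_force: [-0.4, -0.2, -2.0]
finger_gap: 0.274
```

>>> carry_out([
  [0,0,0,0,0,0],
  [0,0,0,0,0,0],
  [0,0,0,0,0,0],
  [0,0,0,0,0,0],
  [0,0,0,0,0,0],
  [0,0,0,0,0,0],
  [0,0,0,0,0,0],
  [0,0,0,0,0,0],
], gripper=85)

```text
time_s: 25.15
tool_pos: [0.4817, -0.065, 0.1221]
eef_rot: [3.141, 0.0, -0.176]
ft_force: [-0.8, -0.7, 0.5]
finger_gap: 0.995
```

>>> carry_out([
  [0,0,0,0,0,0],
  [0,0,0,0,0,0],
  [0,0,0,0,0,0],
  [0,0,0,0,0,0],
  [0,0,0,0,0,0],
  [0,0,0,0,0,0],
  [0,0,0,0,0,0],
  [0,0,0,0,0,0],
])

```text
time_s: 25.82
tool_pos: [0.4817, -0.065, 0.1222]
eef_rot: [3.141, 0.0, -0.176]
ft_force: [-0.1, -0.9, -0.1]
finger_gap: 0.996
```

```bash
python3 - <<'E'
from plantip import *
s=robot.observe();T=tipinfo(s)
cv2.imwrite('pics/wrist12.png',robot.grab_frame('wrist'));cv2.imwrite('pics/side12.png',robot.grab_frame('side'))
E
```

```text
t 25.8167 q [-0.5538  0.3759  0.7357  2.0789 -0.3468  0.8092 -1.3561] tip [ 0.4817 -0.0651  0.0102] tip in spot mm [ -95.9457 -356.1663    2.8501] ang deg 35.0297060956215 F [-0.116  -0.9215 -0.1198] gap 0.9957152335332143
```

View pics/wrist12.png

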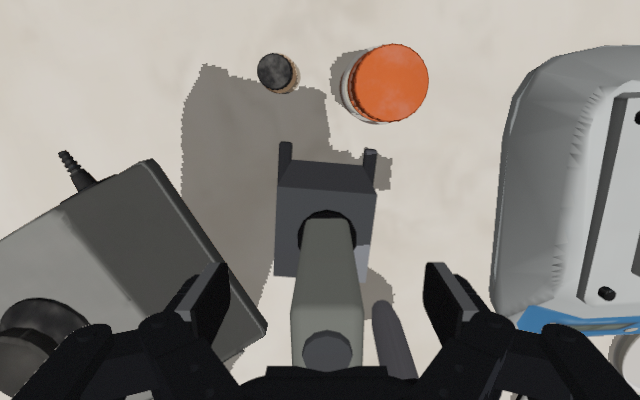

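The wand is released and standing upright. I'll retreat straight up.

>>> carry_out([
  [0,0,-6,0,0,0],
  [0,0,-10,0,0,0],
  [0,0,-14,0,0,0],
  [0,0,-16,0,0,0],
  [0,0,-16,0,0,0],
  [0,0,-16,0,0,0],
  [0,0,-16,0,0,0],
  [0,0,-16,0,0,0],
])

```text
time_s: 26.58
tool_pos: [0.4817, -0.0653, 0.2339]
eef_rot: [3.142, -0.0, -0.176]
ft_force: [0.5, -0.5, -1.2]
finger_gap: 0.995
```

>>> carry_out([
  [0,0,-12,0,0,0],
  [0,0,-12,0,0,0],
  [0,0,-12,0,0,0],
  [0,0,-12,0,0,0],
  [0,0,-8,0,0,0],
  [0,0,0,0,0,0],
  [0,0,0,0,0,0],
  [0,0,0,0,0,0],
])

```text
time_s: 27.25
tool_pos: [0.4814, -0.0649, 0.2877]
eef_rot: [3.141, 0.001, -0.176]
ft_force: [0.1, 0.4, -0.7]
finger_gap: 0.993
```

```bash
python3 - <<'E'
from plantip import *
robot.grab_frame('side')
s=robot.observe();T=toolT(s);print(s['time_s'],s['tool_pos'],s['ft_force'])
cv2.imwrite('pics/wrist13.png',robot.grab_frame('wrist'));cv2.imwrite('pics/side13.png',robot.grab_frame('side'))
crop('pics/wrist13.png','pics/w13c.png',260,80,400,260,3)
crop('pics/side13.png','pics/s13c.png',200,190,370,340,4)
print(proj(robot.camera_info('wrist'),[[.4815,-.0642,.18]],T))
E
```

```text
27.3 [ 0.4814 -0.0649  0.2876] [-0.4659  0.812  -0.7204]
[[323.967  200.2006]]
```

View pics/w13c.png

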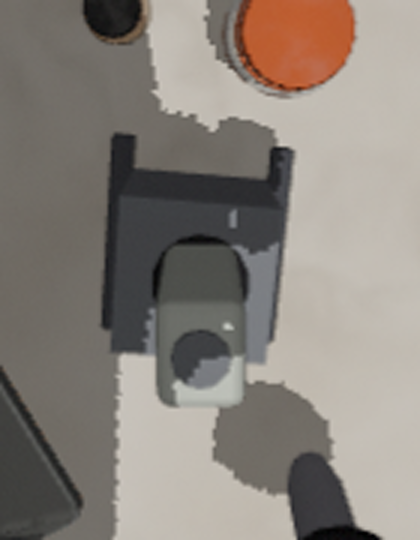

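View pics/s13c.png

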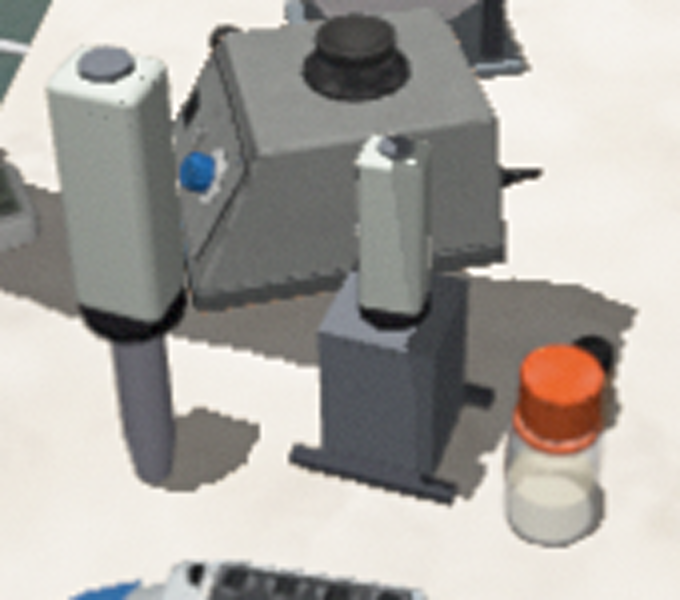

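```bash
python3 - <<'E'
from station import robot
print(robot.finish_job())
E
```

```text
the job is handed in; nothing more can be done
None
```

I took the smaller wand out of its stand, aimed it at the pad through the port, and put it back upright in the stand. I handed the job in at about 27 s of the 64 s. The robot gave no verdict.

**Aiming:** I found the port and stand positions from the top, side and wrist cameras, and the views agreed to about 2 mm. The hold lasted just over 3.3 s. From the measured arm pose, the tip was about 26–27 mm from the pad, within 1 mm of its centre line and square to within 0.1°. The wrist force stayed at noise level throughout, so I saw no sign of touching the chamber.

**Return:**
- After release, the last pictures show the wand upright with its collar on the block. Its cap is within about 2 pixels (roughly 1.5 mm) of where it started.
- The fingers are open and well clear of everything.
- The bottle, the vial and the larger look-alike wand appear to be where they started.

No check failed. The only differences were that cap offset and an aim about 1–2 mm farther from the pad than 25 mm, both inside the limits.

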